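# Lay out the assembly kit in order of use

### The job

Make up the assembly kit: lift the orange bar straight up out of its two brackets, level, so that both ends clear together, and lay it flat on the clear bench; then lift the blue lid off the tray by its knob and set it down on the green mat. Lay every instrument that is out on the bench flat in its own lane of the tray in the order of use from the red end - forceps, probe, spatula, brush, screwdriver - tips away from the brackets, leaving the lane of any missing one empty, and finally lower the bar level back into both brackets. Do not drop the bar or the lid, and leave the marker pen and everything else on the bench where it is.

Things in the scene. Friction and masses are not known exactly. Their poses are not given: they have to be found in the camera images.
- tray: grey kit tray fixed to the bench, 192 (x) x 244 (y) mm; origin at its underside's centre, on the bench; x along the lanes, roughly away from the robot; y across them towards the red end (red wall and flange). Floor 6 thick, inside 180 x 228. Side walls 12 high, end walls (x = +-93) 34 high. Black ribs 4 wide, 4 above the floor, part five 36 mm lanes
- lane1 (a point): middle of lane 1 (red +y end), on the tray floor; lanes 1 to 5 are centred at tray y = +80, +40, 0, -40, -80 mm, x = 0, 6 above the bench
- lane5 (a point): middle of lane 5 (-y end), on the tray floor
- bar_seat (a point): where the bar's origin belongs in the brackets: tray x = -68, y = 0, 50 mm above the bench. The two dark steel open-topped U brackets stand at tray x = -68, y = +-142 (16 long in y): slot floor 50 above the bench, prong tops 72, slot 24 wide in x
- bar: orange hold-down bar, 14 (x) x 320 (y) x 20 (z), 0.24 kg, loose; origin at the middle of its underside, y along its length. At the start it lies in the two brackets across the tray, over the lid, 9 above the lid's plate. The strip of bench between the tray and the robot (x about 0.39 to 0.41, y 0.08 to 0.42) is clear
- lid: loose blue lid, 198 x 240, 0.28 kg, at first on the tray (its origin 12 above the bench). Origin at the centre of its lower edges: two side skirts 24 high on which it stands, plate top 29 above the origin
- lid_knob (a point): middle of the lid's black knob, 50 above the lid's origin, at the lid's centre: cylinder 26 in diameter, from 39 to 61 above the origin, on a thinner neck. The bar's near face is 48 from the knob's side while it is in the brackets
- mat: green mat, 1 thick, 225 (x) x 285 (y), flat on the bench; origin at its centre
- marker: white marker pen with a green cap, 130 x 19 x 19, lying on the right beside the mat; not part of the kit, origin at the middle of the underside, x along it
- meter: yellow multimeter, 150 x 78 x 42, bystander on the right
- mug: blue mug, 80 across, 90 high, bystander on the right
- jar: clear jar, 60 across, 75 high, bystander at the back
- wheel: black rubber wheel lying flat, 72 across, 28 high, bystander on the left
- spool: aluminium spool, 68 across, 50 high, bystander on the left
- forceps: all-steel forceps with a black band and two tapering legs, 130 long, 0.07 kg; number 1 in the order of use, for lane 1; origin at its middle, on its axis, 9 above what it lies on; x towards the tip, y across, z up; may lie on any face. Grip 16 wide, 18 high, from x = -65 to +12 mm; balances about 25 behind the origin: hold it at x = -35 to 0. May be absent (None)
- forceps_tip (a point): tip of the forceps, 65 ahead of its origin, on its axis
- probe: probe with a yellow grip, thin steel shaft and hooked tip, 145 long, 0.07 kg; number 2 in the order of use, for lane 2; origin at its middle, on its axis, 9 above what it lies on; x towards the tip, y across, z up; may lie on any face. Grip 16 wide, 18 high, from x = -72.5 to +15 mm; balances about 25 behind the origin: hold it at x = -35 to 0. May be absent (None)
- probe_tip (a point): tip of the probe, 72.5 ahead of its origin, on its axis
- spatula: spatula with a blue grip and flat steel blade, 150 long, 0.07 kg; number 3 in the order of use, for lane 3; origin at its middle, on its axis, 9 above what it lies on; x towards the tip, y across, z up; may lie on any face. Grip 16 wide, 18 high, from x = -75 to +15 mm; balances about 25 behind the origin: hold it at x = -35 to 0. May be absent (None)
- spatula_tip (a point): tip of the spatula, 75 ahead of its origin, on its axis
- brush: brush with a pale wood grip, brass ferrule and black bristles, 140 long, 0.07 kg; number 4 in the order of use, for lane 4; origin at its middle, on its axis, 9 above what it lies on; x towards the tip, y across, z up; may lie on any face. Grip 16 wide, 18 high, from x = -70 to +20 mm; balances about 25 behind the origin: hold it at x = -35 to 0. May be absent (None)
- brush_tip (a point): tip of the brush, 70 ahead of its origin, on its axis
- driver: screwdriver with a red grip and dark shaft, 140 long, 0.07 kg; number 5 in the order of use, for lane 5; origin at its middle, on its axis, 9 above what it lies on; x towards the tip, y across, z up; may lie on any face. Grip 16 wide, 18 high, from x = -70 to +12 mm; balances about 25 behind the origin: hold it at x = -35 to 0. May be absent (None)
- driver_tip (a point): tip of the driver, 70 ahead of its origin, on its axis
There are look-alikes about, which are no part of the job. What is shaped like the forceps but purple is not meant. Of the things shaped like the driver, the red one is meant.

How it is judged:
By the outcome, as a careful person would: the job done as asked, in the order asked, and still so for the second after the job is handed in, with the robot touching nothing.
Of forceps, probe, spatula, brush, driver only 3 to 5 are there at a start; the rules pass over those that are not, and their reading is None.
At some moment in a run one of forceps, probe, spatula, brush, driver may be knocked a few centimetres aside while the robot is not near it.
It also fails if it takes over 210 s, if anything falls off the work surface, if the arm or the gripper's body presses on something with over 40 N, if the wrist force passes 120 N, or if a joint passes its speed limit or range.

### The arm

A 6-joint arm with a two-finger parallel gripper is mounted at the origin on the work surface. World frame = base frame: x ahead of the robot, y to its left, z up, the work surface at z = 0. Lengths are in m, angles in rad, forces in N, time in s.
With the tool pointing down it reaches from about 0.35 to 0.85 m from the base axis. Payload 8.1 kg.
Tool frame: the origin (TCP) lies midway between the tips of the shut fingers; the grasp point (between the pads) lies 19 mm behind it; z points along the fingers, y is the line along which they close (so a half turn about z gives the same grasp; the last joint's range is limited). The gripper opens to 85 mm and grips with 20 to 120 N. Pads are 22 mm wide; open, the fingers measure 114 mm over their backs; the gripper's body (76 mm by 85 mm) begins 54 mm behind the grasp point. The pads swing forward as they close: fully open they stand 13 mm farther back than shut.
Start: joints at [1.077, 0.13, 1.488, -0, 1.523, -0.085], TCP at [0.238, 0.551, 0.231] pointing down, gripper open.
Joint ranges: [-2.96, 2.96], [-0.89, 2.26], [0.02, 2.5], [-1.34, 4.48], [0, 2.73], [-2.66, 2.66]. Speed limits (rad/s): [2.39, 2.39, 2.79, 3.14, 3.14, 3.14].

### API

Orientations are given as a rotation vector (axis times angle).
In Python, from bench import arm gives the robot as it stands. The module is installed in compiled form; this text tells all that it offers.
- The arm moves only by the shell command python3 -m creep 'ROWS' [OPENING] [FORCE]. ROWS is a JSON object of lists of equal length, an entry for each row: "xyz": the shift along the tool's x, y, z in mm, a list of three; "spin": the turn about the tool's z in rad. In form: {"xyz": [[x, y, z], ...], "spin": [spin, ...]}. A call has exactly 8 rows; each row shifts and turns the commanded pose from where the row before left it, along the tool's axes as they then stand; what a row does not reach is not made up. A row lasts 1/12 s, in which the tool goes at most 41.7 mm and 7.16 degrees, less where a joint would pass 70% of its speed; a pose out of reach is approached as far as the arm can. A call is refused whole if a number of a shift passes 41.7 or a number of a turn 0.125, either way. A call with a gripper value outside its range is refused whole. OPENING is the closure, from 0 (fully open) to 1 (shut), set as the call begins (- or left out, the last holds). The fingers move at their own pace and stop on an object; FORCE is the grip in N (left out, the last holds). Time passes only in rows, so rows that do not move let the fingers close, or fill a call up. It gives the time, the measured TCP pose, the force, the opening and the grip force at its end, in the units of the state.
- arm.state(): the state, without advancing time (a new reading comes with each control period).
- arm.read_camera(name): name is "side" or "top" or "wrist"; returns a dict with "color" (480x640x3 uint8, red, green, blue), "range_z" (480x640 float32, m along the optical axis (not along the pixel's ray), 0 where there is no reading), "intrinsics" (3x3 intrinsics, pixels), "rvec" (rotation vector, rad) and "tvec" (3), from world to camera coordinates, as OpenCV has them. Camera axes: x right, y down, z forward; pixel columns grow to the right and rows downward; lengths in m; the calibration is good to about 2 mm. A picture is of the moment at which its call begins.
- arm.job_done(): hands the job in; it is judged then, once.
The state is a dict: "clock": time; "q": joint angles; "joint_velocities": joint speeds; "tau": joint torques, N m; "eef_pos": TCP position; "tool_rot": TCP orientation; "ft_force": force on the tool from outside, world axes, zero at the start; "torque": the same for the moment, N m; "grip_width": opening from 0.0 (shut) to 1.0 (fully open); "grip_force": force on a finger pad.
Only numpy, scipy, OpenCV 4.12 (cv2) and the standard library are available. Lean on these libraries where they do the work, as an engineer would, in place of code of your own. Each camera call takes 0.05 s, during which the arm holds its last target. There are 200 camera calls.

## Working session

There is one attempt and no reset: what is moved stays moved. The work goes in short steps, Python scripts to look and compute and a shell command to move; the robot and the scene stay as the last step left them, time stands still between calls to the robot, and variables do not carry over. Pictures are saved under pics/ and viewed, at most 14 in all, crops included, and the job is handed in when it is done.

```bash
ls; mkdir -p pics; cat > h.py <<'E'
import numpy as np, cv2
from bench import arm
def cam(n):
    d=arm.read_camera(n); d['R']=cv2.Rodrigues(np.array(d['rvec'],float))[0]; d['t']=np.array(d['tvec'],float).ravel(); d['K']=np.array(d['intrinsics'],float); return d
def ray(d,uv,z):
    uv=np.atleast_2d(np.asarray(uv,float)); r=(np.linalg.inv(d['K'])@np.c_[uv,np.ones(len(uv))].T).T@d['R']; c=-d['R'].T@d['t']
    return c+r*((z-c[2])/r[:,2])[:,None]
def pts(d):
    z=d['range_z']; v,u=np.mgrid[:480,:640]; p=np.stack([u,v,np.ones_like(u)],-1)@np.linalg.inv(d['K']).T*z[...,None]
    return (p-d['t'])@d['R']
def proj(d,P):
    p=(d['R']@np.atleast_2d(P).T).T+d['t']; p=p@d['K'].T; return p[:,:2]/p[:,2:]
def save(d,n): cv2.imwrite('pics/'+n,d['color'][...,::-1])
E
python3 - <<'E'
from h import *
print(arm.state())
for n in('top','side'):
    d=cam(n); save(d,n+'0.png'); print(n,-d['R'].T@d['t'],d['R'][2],d['K'][0,0]); np.savez('pics/'+n+'0.npz',**{k:d[k] for k in('color','range_z','R','t','K')})
E
```

```text
pics
{'clock': 0.0, 'q': array([ 1.07661166e+00,  1.31136935e-01,  1.48931249e+00,  2.16726526e-05,
        1.52297957e+00, -8.54113793e-02]), 'joint_velocities': array([ 0.00063908, -0.00043515, -0.00076254, -0.00209902,  0.00083119,
       -0.00059792]), 'tau': array([ 1.38002000e-03, -5.69413626e+01, -5.00543368e+01,  2.33426563e-04,
        1.53182633e-02,  2.25041191e-05]), 'eef_pos': array([0.23820513, 0.55008523, 0.23024066]), 'tool_rot': array([-6.37529071e-01, -3.07566681e+00,  2.75404253e-03]), 'ft_force': array([-0.30992736,  0.44929516,  0.56921866]), 'torque': array([ 0.01375176,  0.01786387, -0.0111275 ]), 'grip_force': 0.0, 'grip_width': 1.001556153598179}
top [0.40413624 0.0055973  1.12722886] [ 0.10544237 -0.0026016  -0.99442201] 446.28494512607364
side [-0.15644965 -0.80511505  0.73127862] [ 0.5506203   0.65426578 -0.51841448] 543.3220050774656
```

View pics/top0.png

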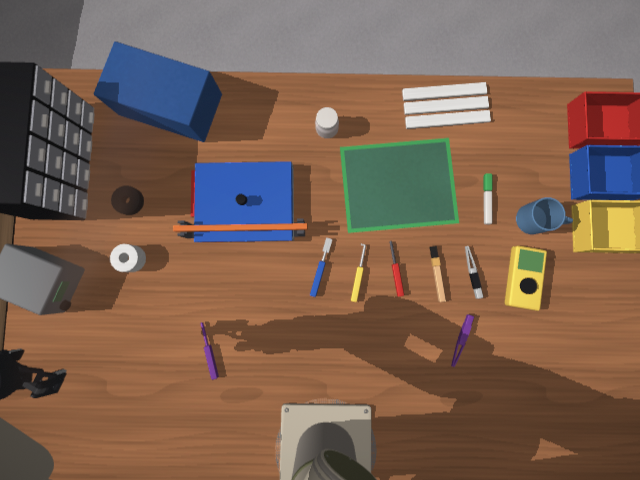

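View pics/side0.png

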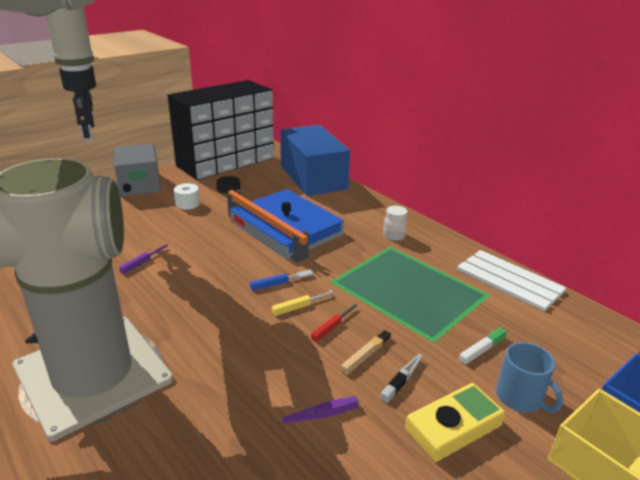

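Candidates in the top view:
- Forceps: steel with a black band at (473,272). The purple look-alike at (462,340) is rejected.
- Driver: red at (397,268). The purple one at (208,350) is rejected.
- Probe: yellow at (358,272). The multimeter at (527,278) is not meant.
- Spatula: blue grip at (320,268).
- Brush: (438,273).
- Bar: orange at (240,227).
- Lid: (243,200) with its knob. The blue box at (158,90) is not meant.

All five instruments are present, with tips up in the image (+x).

```bash
cat >> h.py <<'E'
def tool(s=None):
    s=s or arm.state(); return np.array(s['eef_pos']),cv2.Rodrigues(np.array(s['tool_rot']))[0]
def togo(xyz,yaw):
    """yaw: world direction of tool y; returns tool-frame shift mm (current axes) and spin (mod pi)"""
    p,R=tool(); cur=np.arctan2(R[1,1],R[0,1]); d=(yaw-cur+np.pi/2)%np.pi-np.pi/2
    return np.round(R.T@(np.array(xyz)-p)*1000,1), round(-d,3), np.round(R[2,:],4)
BOX={'spatula':(300,230,338,302),'probe':(345,235,372,305),'driver':(383,235,408,302),'brush':(424,238,450,306),'forceps':(460,238,488,304)}
def instr(d,box,zmin=.005):
    P=pts(d); u0,v0,u1,v1=box; m=np.zeros((480,640),bool); m[v0:v1,u0:u1]=1
    m&=(P[...,2]>zmin)&(P[...,2]<.06); n,l,st,_=cv2.connectedComponentsWithStats(m.astype(np.uint8)); 
    if n<2: return None
    k=1+st[1:,4].argmax(); Q=P[l==k]; g=Q[Q[:,2]>.012]; c=np.median(g,0); w=np.linalg.svd(g[:,:2]-g[:,:2].mean(0))[2][0]; w*=np.sign(w[0])
    e=(Q[:,:2]-c[:2])@w; f=(g[:,:2]-c[:2])@w; n_=(g[:,:2]-c[:2])@[-w[1],w[0]]
    return c,np.arctan2(w[1],w[0]),e.min(),e.max(),f.min(),f.max(),np.ptp(n_),len(g),np.percentile(g[:,2],90)
E
python3 - <<'E'
from h import *
np.set_printoptions(precision=4,suppress=True)
d=dict(np.load('pics/top0.npz')); P=pts(d); hsv=cv2.cvtColor(d['color'],cv2.COLOR_RGB2HSV); H,S,V=cv2.split(hsv)
for k,b in BOX.items():
    print(k,instr(d,b))
def box(m): 
    z=np.zeros_like(m); return z
def region(m,u0,v0,u1,v1):
    q=np.zeros(m.shape,np.uint8); q[v0:v1,u0:u1]=m[v0:v1,u0:u1]; n,l,st,c=cv2.connectedComponentsWithStats(q); k=1+st[1:,4].argmax(); return l==k
def rect(m,z,name):
    c=max(cv2.findContours(m.astype(np.uint8),0,2)[0],key=cv2.contourArea)[:,0]; X=ray(d,c,z)[:,:2].astype(np.float32); r=cv2.minAreaRect(X); print(name,cv2.boxPoints(r).ravel(),'c',np.array(r[0]),np.array(r[1]),r[2],'zmed',np.median(P[m][:,2]))
rect(region((H<16)&(S>180)&(V>150),165,215,315,240),.07,'bar')
rect(region((H>105)&(H<125)&(S>150)&(V>60),185,150,300,245),.041,'lid')
rect(region((H>60)&(H<90)&(S>80)&(V>40),330,130,465,240),.001,'mat')
rect(region((H>60)&(H<90)&(S>80)&(V>40),478,170,500,200),.015,'cap')
m=region((V<60),230,190,250,210); print('knob',P[m][:,2].max(),np.median(P[m&(P[...,2]>.06)],0))
m=region(((H<6)|(H>174))&(S>130),185,160,198,245); print('red',P[m].min(0),P[m].max(0))
E
```

```text
spatula (array([0.4215, 0.0268, 0.017 ]), np.float64(-0.261266122002031), np.float64(-0.05179303387421028), np.float64(0.09768247508401108), np.float64(-0.05179303387421028), np.float64(0.09658801312643976), np.float64(0.015786791172100356), 264, np.float64(0.019860759550871115))
probe (array([ 0.406 , -0.0702,  0.0169]), np.float64(-0.18556899848935984), np.float64(-0.0470037982353903), np.float64(0.09758300296161801), np.float64(-0.04631923217969156), np.float64(0.09466363960695197), np.float64(0.016840453107907487), 247, np.float64(0.02021360970471499))
driver (array([ 0.4199, -0.1693,  0.0169]), np.float64(0.18189581933810203), np.float64(-0.046171251702171304), np.float64(0.09342968742141862), np.float64(-0.046171251702171304), np.float64(0.09113474467094351), np.float64(0.016681853370773866), 251, np.float64(0.020056282558243793))
brush (array([ 0.4313, -0.2705,  0.0166]), np.float64(0.15256264203393818), np.float64(-0.06895490584220075), np.float64(0.06988113275717088), np.float64(-0.06895490584220075), np.float64(0.06988113275717088), np.float64(0.017981674455297844), 367, np
[... 288 characters left out ...]
t64(0.01985466595641623))
bar [0.5204 0.3708 0.5299 0.0564 0.542  0.0567 0.5325 0.3712] c [0.5312 0.2138] [0.0121 0.3146] 1.739433765411377 zmed 0.06946840304964767
lid [0.5411 0.3327 0.5483 0.0943 0.7009 0.0989 0.6936 0.3373] c [0.621  0.2158] [0.1526 0.2385] 1.7405281066894531 zmed 0.04085595530216433
mat [ 0.532  -0.0463  0.5616 -0.3279  0.7819 -0.3048  0.7523 -0.0231] c [ 0.6569 -0.1755] [0.2215 0.2832] 5.999082565307617 zmed 0.0009868472859263227
cap [ 0.6429 -0.408   0.6849 -0.4089  0.6853 -0.391   0.6433 -0.3902] c [ 0.6641 -0.3995] [0.0178 0.042 ] 88.822265625 zmed 0.01724606275575344
knob 0.07878921874863218 [0.5989 0.2135 0.0722]
red [ 0.5663  0.3466 -0.0033] [0.6856 0.3586 0.0083]
```

```bash
python3 - <<'E'
import cv2
i=cv2.imread('pics/top0.png')[215:315,165:505]; cv2.imwrite('pics/crop1.png',cv2.resize(i,(782,230),interpolation=cv2.INTER_CUBIC))
E
```

```text
(no output)
```

View pics/crop1.png

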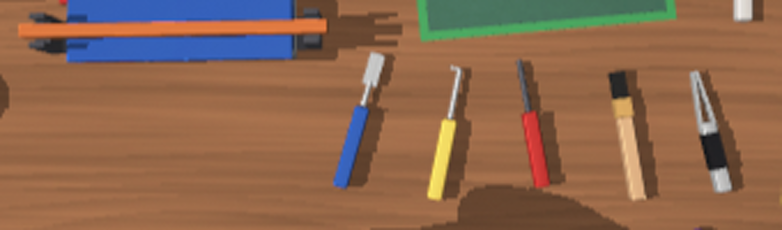

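The crop confirms it: spatula, probe, driver, brush and forceps from left to right, all pointing +x. The orange bar is at (172,30) in the crop, in its brackets. Moving above the bar now.

```bash
python3 -m creep '{"xyz":[[-25,-12,0],[-25,-12,0],[-25,-12,0],[-25,-12,0],[-25,-12,0],[-25,-12,0],[-25,-12,0],[-25,-12,0]],"spin":[0,0,0,0,0,0,0,0]}' 0.5 80
python3 -m creep '{"xyz":[[-25,-12,0],[-25,-12,0],[-25,-12,0],[-25,-12,0],[-25,-12,0],[-25,-12,0],[-25,-12,0],[-25,-12,0]],"spin":[0,0,0,0,0,0,0,0]}'
python3 -m creep '{"xyz":[[0,0,0],[0,0,0],[0,0,0],[0,0,0],[0,0,0],[0,0,0],[0,0,0],[0,0,0]],"spin":[0.113,0.113,0.113,0.113,0.113,0.113,0.113,0.113]}'
python3 -m creep '{"xyz":[[0,0,0],[0,0,0],[0,0,0],[0,0,0],[0,0,0],[0,0,0],[0,0,0],[0,0,0]],"spin":[0.113,0.113,0,0,0,0,0,0]}'
python3 - <<'E'
from h import *
d=cam('wrist'); save(d,'w1.png'); print(togo((.531,.2138,.047),.03), arm.state()['q'],-d['R'].T@d['t'])
P=pts(d); hsv=cv2.cvtColor(d['color'],cv2.COLOR_RGB2HSV); H,S,V=cv2.split(hsv)
m=(H<16)&(S>180)&(V>120)&(P[...,2]>.05)&(P[...,2]<.09)
n,l,st,c=cv2.connectedComponentsWithStats(m.astype(np.uint8)); k=1+st[1:,4].argmax(); Q=P[(l==k)&(P[...,2]>.067)]; print(Q.min(0),Q.max(0),np.median(Q,0),st[k])
E
```

```text
clock: 0.77
eef_pos: [0.3843, 0.3817, 0.2308]
tool_rot: [-0.637, -3.076, 0.001]
ft_force: [-0.4, 0.8, -0.8]
grip_width: 0.495
grip_force: 0.0
clock: 1.43
eef_pos: [0.5297, 0.2141, 0.2308]
tool_rot: [-0.638, -3.075, 0.001]
ft_force: [-1.6, 0.3, 0.5]
grip_width: 0.501
grip_force: 0.0
clock: 2.1
eef_pos: [0.5289, 0.2153, 0.2307]
tool_rot: [-1.924, -2.483, 0.001]
ft_force: [-0.2, 0.4, -0.5]
grip_width: 0.5
grip_force: 0.0
clock: 2.77
eef_pos: [0.5292, 0.2154, 0.2313]
tool_rot: [2.184, 2.258, -0.0]
ft_force: [-0.9, -0.3, 1.1]
grip_width: 0.503
grip_force: 0.0
(array([ -1.6,   1.7, 184.3]), np.float64(0.003), array([-0., -0., -1.])) [ 2.96800460e-01  5.32804261e-02  1.57008295e+00 -1.19520174e-06
  1.51823331e+00  2.63959076e-01] [0.52575054 0.29905978 0.37377776]Traceback (most recent call last):
  File "<stdin>", line 5, in <module>
ValueError: attempt to get argmax of an empty sequence
```

View pics/w1.png

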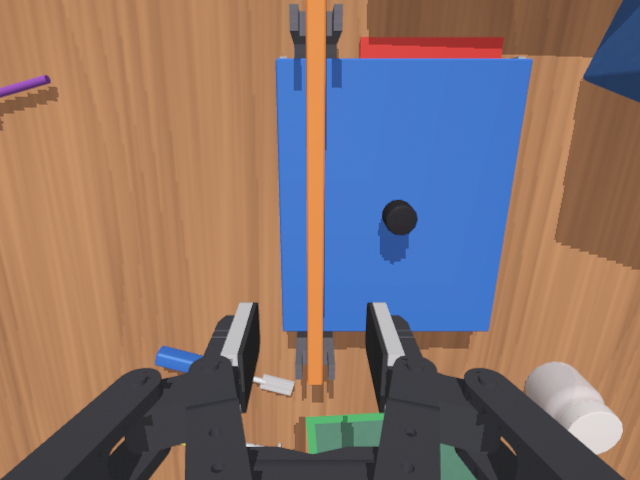

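The wrist view shows the bar at u≈316, centred between the fingers, with the knob at (399,217) clear of them. Descending.

```bash
python3 -m creep '{"xyz":[[-0.2,0.2,20],[-0.2,0.2,20],[-0.2,0.2,20],[-0.2,0.2,20],[-0.2,0.2,20],[-0.2,0.2,20],[-0.2,0.2,20],[-0.2,0.2,12]],"spin":[0,0,0,0,0,0,0,0]}'
python3 -m creep '{"xyz":[[0,0,8],[0,0,8],[0,0,8],[0,0,7.5],[0,0,0],[0,0,0],[0,0,0],[0,0,0]],"spin":[0,0,0,0,0,0,0,0]}' 
python3 -m creep '{"xyz":[[0,0,0],[0,0,0],[0,0,0],[0,0,0],[0,0,0],[0,0,0],[0,0,0],[0,0,0]],"spin":[0,0,0,0,0,0,0,0]}' 1 90
python3 -m creep '{"xyz":[[0,0,-1],[0,0,-2],[0,0,-3],[0,0,-4],[0,0,-5],[0,0,-5],[0,0,-5],[0,0,-5]],"spin":[0,0,0,0,0,0,0,0]}'
python3 - <<'E'
from h import *
print(arm.state()['torque'],tool()); d=cam('side'); save(d,'s1.png')
E
```

```text
clock: 3.48
eef_pos: [0.5296, 0.2135, 0.0768]
tool_rot: [-2.184, -2.256, 0.004]
ft_force: [0.8, 0.0, 0.2]
grip_width: 0.498
grip_force: 0.0
clock: 4.15
eef_pos: [0.5315, 0.214, 0.0486]
tool_rot: [2.185, 2.256, 0.002]
ft_force: [-0.0, 0.0, -0.2]
grip_width: 0.499
grip_force: 0.0
clock: 4.82
eef_pos: [0.5313, 0.214, 0.0485]
tool_rot: [2.185, 2.256, 0.001]
ft_force: [-2.1, 0.3, 5.5]
grip_width: 0.142
grip_force: 88.7
clock: 5.48
eef_pos: [0.531, 0.2139, 0.0785]
tool_rot: [2.185, 2.257, 0.001]
ft_force: [0.4, -0.2, -2.9]
grip_width: 0.14
grip_force: 87.9
[-0.02487009 -0.02323474 -0.04066281] (array([0.53100344, 0.21389441, 0.07853983]), array([[-3.19950841e-02,  9.99487952e-01,  3.84741121e-04],
       [ 9.99488020e-01,  3.19950370e-02,  1.27937235e-04],
       [ 1.15561919e-04,  3.88637504e-04, -9.99999918e-01]]))
```

View pics/s1.png

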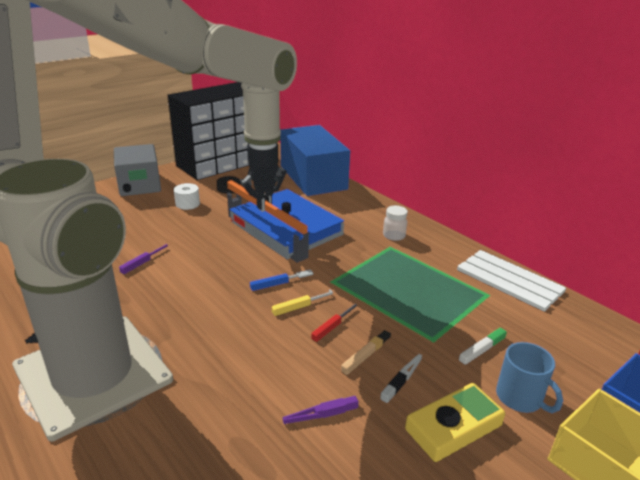

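The bar is level and clear of both brackets. Next I lay it on the clear strip.

```bash
python3 -m creep '{"xyz":[[0,0,-5],[0,0,-6],[0,0,-7],[0,0,-7],[0,0,0],[2,-6,0],[4,-12,0],[5,-15,0]],"spin":[0,0,0,0,0,0,0,0]}'
python3 -m creep '{"xyz":[[5,-17,0],[5,-18,0],[5,-18,0],[5,-17,0],[4,-13,0],[3,-9,0],[2,-5,0],[0,0,0]],"spin":[0,0,0,0,0,0,0,0]}'
python3 -m creep '{"xyz":[[0,0,5],[0,0,13],[0,0,15],[0,0,15],[0,0,15],[0,0,15],[0,0,10],[0,0,5]],"spin":[0,0,0,0,0,0,0,0]}'
python3 -m creep '{"xyz":[[0,0,2],[0,0,2],[0,0,2],[0,0,1],[0,0,1],[0,0,0],[0,0,0],[0,0,0]],"spin":[0,0,0,0,0,0,0,0]}'
```

```text
clock: 6.2
eef_pos: [0.4971, 0.2236, 0.1025]
tool_rot: [-2.187, -2.256, 0.0]
ft_force: [-0.4, -0.2, -3.0]
grip_width: 0.144
grip_force: 88.0
clock: 6.87
eef_pos: [0.3987, 0.25, 0.1026]
tool_rot: [-2.184, -2.257, 0.0]
ft_force: [-0.3, -0.2, -1.7]
grip_width: 0.141
grip_force: 88.0
clock: 7.53
eef_pos: [0.3991, 0.2489, 0.0079]
tool_rot: [-2.186, -2.256, 0.004]
ft_force: [0.0, 0.5, -2.2]
grip_width: 0.145
grip_force: 88.0
clock: 8.2
eef_pos: [0.3998, 0.2498, 0.0021]
tool_rot: [2.185, 2.257, 0.001]
ft_force: [0.9, -0.0, -2.0]
grip_width: 0.14
grip_force: 88.0
```

```bash
python3 -m creep '{"xyz":[[0,0,1],[0,0,0.5],[0,0,0.5],[0,0,0],[0,0,0],[0,0,0],[0,0,0],[0,0,0]],"spin":[0,0,0,0,0,0,0,0]}'
python3 -m creep '{"xyz":[[0,0,0.5],[0,0,0.5],[0,0,0],[0,0,0],[0,0,0],[0,0,0],[0,0,0],[0,0,0]],"spin":[0,0,0,0,0,0,0,0]}'
```

```text
clock: 8.87
eef_pos: [0.3998, 0.2498, 0.0005]
tool_rot: [2.185, 2.257, 0.0]
ft_force: [-2.9, -1.6, 6.0]
grip_width: 0.141
grip_force: 93.5
clock: 9.53
eef_pos: [0.3999, 0.2498, 0.0005]
tool_rot: [2.185, 2.257, -0.0]
ft_force: [-8.4, -5.3, 20.2]
grip_width: 0.146
grip_force: 100.8
```

```bash
python3 -m creep '{"xyz":[[0,0,-0.5],[0,0,0],[0,0,0],[0,0,0],[0,0,0],[0,0,0],[0,0,0],[0,0,0]],"spin":[0,0,0,0,0,0,0,0]}' 0.5
python3 -m creep '{"xyz":[[0,0,-5],[0,0,-10],[0,0,-20],[0,0,-25],[0,0,-25],[0,0,-25],[0,0,-25],[0,0,-20]],"spin":[0,0,0,0,0,0,0,0]}'
python3 - <<'E'
from h import *
d=cam('top');save(d,'t1.png')
H,S,V=cv2.split(cv2.cvtColor(d['color'],cv2.COLOR_RGB2HSV)); P=pts(d)
m=(H<16)&(S>180)&(V>130)&(P[...,0]<.45)&(P[...,0]>.35)&(P[...,1]>.05); Q=P[m&(P[...,2]<.03)]; print(Q.min(0),Q.max(0),np.median(Q,0))
for k,b in BOX.items():
    r=instr(d,b); print(k,np.round(np.r_[r[0],r[1:4]],4))
m=(V<60)&(P[...,2]>.06)&(P[...,2]<.085)&(abs(P[...,0]-.6)<.03)&(abs(P[...,1]-.215)<.03); print('knob',m.sum(),(P[m].min(0)+P[m].max(0))/2,P[m].mean(0))
print(togo((.599,.2150,.15),.03))
E
```

```text
clock: 10.2
eef_pos: [0.3996, 0.2496, -0.0008]
tool_rot: [-2.186, -2.257, 0.0]
ft_force: [0.7, -0.3, 1.0]
grip_width: 0.5
grip_force: 0.0
clock: 10.87
eef_pos: [0.4002, 0.25, 0.1576]
tool_rot: [2.185, 2.256, 0.004]
ft_force: [0.7, 0.2, 0.4]
grip_width: 0.501
grip_force: 0.0
[0.39538618 0.09309374 0.01410369] [0.41063545 0.27798894 0.02533024] [0.40493391 0.21374397 0.01977899]
spatula [ 0.4217  0.0266  0.0173 -0.2711 -0.0522  0.0977]
probe [ 0.4059 -0.0701  0.0172 -0.1895 -0.0467  0.0977]
driver [ 0.4198 -0.1692  0.017   0.1798 -0.046   0.0935]
brush [ 0.429  -0.2707  0.0166  0.1522 -0.068   0.0724]
forceps [ 0.4182 -0.3633  0.017   0.2292 -0.047   0.0858]
knob 84 [0.59975281 0.2143011  0.06879909] [0.59898535 0.21361661 0.07186934]
(array([-42.3, 195.4,  13.1]), np.float64(0.002), array([ 0.0034,  0.0077, -1.    ]))
```

View pics/t1.png

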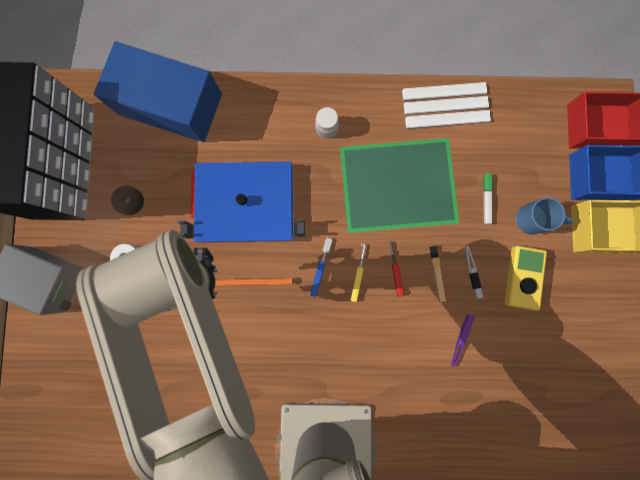

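```bash
python3 -m creep '{"xyz":[[-3,13,0],[-6,25,0],[-6,30,0],[-7,33,0],[-7,33,0],[-6,30,0],[-5,21,0],[-2,10,0]],"spin":[0,0,0,0,0,0,0,0]}'
python3 -m creep '{"xyz":[[0,0,0],[0,0,0],[0,0,0],[0,0,0],[0,0,0],[0,0,0],[0,0,0],[0,0,0]],"spin":[0,0,0,0,0,0,0,0]}'
python3 - <<'E'
from h import *
d=cam('wrist');save(d,'w2.png'); P=pts(d); V=cv2.cvtColor(d['color'],cv2.COLOR_RGB2HSV)[...,2]
m=(V<70)&(P[...,2]>.066)&(P[...,2]<.08)&(abs(P[...,0]-.6)<.03)&(abs(P[...,1]-.215)<.03);print('knob',m.sum(),(P[m].min(0)+P[m].max(0))/2,P[m].mean(0))
H,S,V=cv2.split(cv2.cvtColor(d['color'],cv2.COLOR_RGB2HSV)); m=(H>105)&(H<125)&(S>150)&(P[...,2]>.035)&(P[...,2]<.047)
c=max(cv2.findContours(m.astype(np.uint8),0,2)[0],key=cv2.contourArea)[:,0]; print(cv2.minAreaRect(ray(d,c,.041)[:,:2].astype(np.float32)))
print(togo((.599,.2145,.047),.03))
E
```

```text
clock: 11.58
eef_pos: [0.5985, 0.2128, 0.155]
tool_rot: [2.187, 2.254, 0.001]
ft_force: [-0.2, 0.7, -0.2]
grip_width: 0.502
grip_force: 0.0
clock: 12.25
eef_pos: [0.5957, 0.2141, 0.1545]
tool_rot: [2.185, 2.257, 0.0]
ft_force: [-0.5, 0.4, 0.1]
grip_width: 0.494
grip_force: 0.0
knob 1310 [0.59863525 0.21518103 0.07039819] [0.5985726  0.2162808  0.07241301]
((0.5985103845596313, 0.21503087878227234), (0.1954958736896515, 0.23758117854595184), 1.8342519998550415)
(array([  0.4,   3.2, 107.4]), np.float64(0.002), array([ 0.e+00,  1.e-04, -1.e+00]))
```

```bash
python3 -m creep '{"xyz":[[0.5,2.9,15],[0.5,0,17],[0,0,17],[0,0,17],[0,0,17],[0,0,13],[0,0,8],[0,0,3]],"spin":[0,0,0,0,0,0,0,0]}'
python3 -m creep '{"xyz":[[0,0,0],[0,0,0],[0,0,0],[0,0,0],[0,0,0],[0,0,0],[0,0,0],[0,0,0]],"spin":[0,0,0,0,0,0,0,0]}' 1 90
python3 -m creep '{"xyz":[[0,0,-2],[0,0,-4],[0,0,-6],[0,0,-8],[0,0,-10],[0,0,-10],[0,0,-8],[0,0,-4]],"spin":[0,0,0,0,0,0,0,0]}'
python3 - <<'E'
from h import *
d=cam('side');save(d,'s2.png'); print(arm.state()['torque'])
E
```

```text
clock: 12.97
eef_pos: [0.5975, 0.2146, 0.0448]
tool_rot: [-2.185, -2.255, 0.004]
ft_force: [-0.7, 0.2, -0.3]
grip_width: 0.498
grip_force: 0.0
clock: 13.63
eef_pos: [0.5988, 0.215, 0.0475]
tool_rot: [2.185, 2.257, 0.0]
ft_force: [-0.2, -0.7, -1.4]
grip_width: 0.271
grip_force: 88.4
clock: 14.3
eef_pos: [0.5999, 0.2153, 0.1019]
tool_rot: [2.185, 2.256, 0.004]
ft_force: [0.8, 0.4, -2.1]
grip_width: 0.274
grip_force: 88.4
[ 0.09936564 -0.06073897  0.03345457]
```

View pics/s2.png

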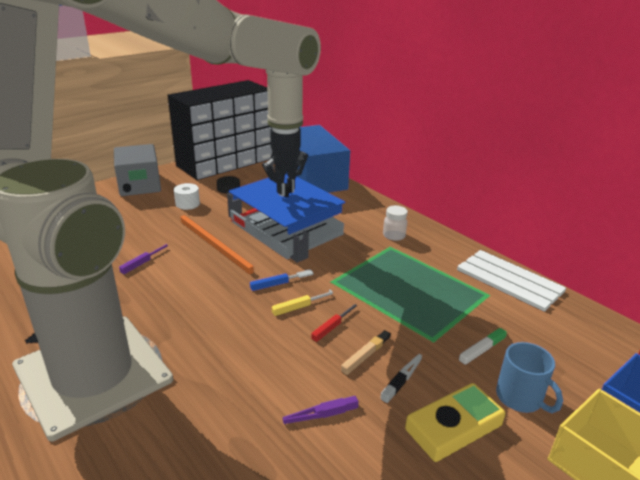

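The lid is off, level and held by its knob at about (287,185). Carrying it to the mat.

```bash
python3 -m creep '{"xyz":[[0,0,-6],[0,0,-10],[0,0,-12],[0,0,-12],[0,0,-12],[0,0,-10],[0,0,-6],[0,0,0]],"spin":[0,0,0,0,0,0,0,0]}'
python3 -m creep '{"xyz":[[-6,0,0],[-14,2,0],[-22,3,0],[-28,3,0],[-30,3,0],[-32,4,0],[-32,4,0],[-32,4,0]],"spin":[0,0,0,0,0,0,0,0]}'
python3 -m creep '{"xyz":[[-32,4,0],[-32,4,0],[-32,4,0],[-30,3.5,0],[-28,3,0],[-22,3,0],[-14,2,0],[-6,0,0]],"spin":[0,0,0,0,0,0,0,0]}'
python3 -m creep '{"xyz":[[0,0,0],[0,0,0],[0,0,0],[0,0,0],[0,0,0],[0,0,0],[0,0,0],[0,0,0]],"spin":[-0.01,-0.02,-0.02,-0.015,-0.01,0,0,0]}'
python3 - <<'E'
from h import *
print(togo((.657,-.1755,.037),.105))
E
```

```text
clock: 15.02
eef_pos: [0.6, 0.2154, 0.17]
tool_rot: [2.184, 2.255, 0.005]
ft_force: [0.1, 1.1, -2.0]
grip_width: 0.277
grip_force: 88.4
clock: 15.68
eef_pos: [0.6272, 0.0171, 0.1661]
tool_rot: [-2.185, -2.256, 0.003]
ft_force: [-0.6, -0.6, -1.8]
grip_width: 0.271
grip_force: 88.5
clock: 16.35
eef_pos: [0.6569, -0.1784, 0.1661]
tool_rot: [-2.188, -2.253, 0.002]
ft_force: [0.2, 0.1, -2.5]
grip_width: 0.274
grip_force: 88.5
clock: 17.02
eef_pos: [0.6578, -0.1749, 0.1674]
tool_rot: [2.099, 2.337, 0.0]
ft_force: [0.4, -0.2, -1.7]
grip_width: 0.273
grip_force: 88.5
(array([ -0.5,  -0.9, 130.4]), np.float64(0.002), array([-1.e-04,  1.e-04, -1.e+00]))
```

```bash
python3 -m creep '{"xyz":[[0,0,8],[0,0,15],[0,0,20],[0,0,20],[0,0,20],[0,0,16],[0,0,12],[0,0,8]],"spin":[0,0,0,0,0,0,0,0]}'
python3 -m creep '{"xyz":[[0,0,3],[0,0,2.5],[0,0,2],[0,0,1.5],[0,0,1],[0,0,1],[0,0,0],[0,0,0]],"spin":[0,0,0,0,0,0,0,0]}'
python3 -m creep '{"xyz":[[0,0,0.5],[0,0,0.5],[0,0,0],[0,0,0],[0,0,0],[0,0,0],[0,0,0],[0,0,0]],"spin":[0,0,0,0,0,0,0,0]}'
```

```text
clock: 17.68
eef_pos: [0.6566, -0.1749, 0.0458]
tool_rot: [-2.098, -2.335, 0.002]
ft_force: [-0.5, -0.0, -1.8]
grip_width: 0.272
grip_force: 88.5
clock: 18.35
eef_pos: [0.6579, -0.1754, 0.0376]
tool_rot: [2.099, 2.337, 0.0]
ft_force: [0.5, -0.5, -2.8]
grip_width: 0.272
grip_force: 88.5
clock: 19.02
eef_pos: [0.6578, -0.1753, 0.0363]
tool_rot: [-2.099, -2.337, -0.0]
ft_force: [0.3, -0.7, -2.5]
grip_width: 0.279
grip_force: 88.5
```

```bash
python3 -m creep '{"xyz":[[0,0,0.5],[0,0,0.5],[0,0,0],[0,0,0],[0,0,0],[0,0,0],[0,0,0],[0,0,0]],"spin":[0,0,0,0,0,0,0,0]}'
python3 -m creep '{"xyz":[[0,0,0.5],[0,0,0.5],[0,0,0],[0,0,0],[0,0,0],[0,0,0],[0,0,0],[0,0,0]],"spin":[0,0,0,0,0,0,0,0]}'
```

```text
clock: 19.68
eef_pos: [0.6579, -0.1753, 0.0355]
tool_rot: [2.099, 2.337, 0.0]
ft_force: [-0.9, 0.3, 1.4]
grip_width: 0.273
grip_force: 89.2
clock: 20.35
eef_pos: [0.6579, -0.1753, 0.0354]
tool_rot: [2.099, 2.337, 0.0]
ft_force: [-5.1, 1.7, 7.7]
grip_width: 0.27
grip_force: 90.0
```

```bash
cat >> h.py <<'E'
LEN={'spatula':150,'probe':145,'driver':140,'brush':140,'forceps':130}
LAST={'spatula':(.4217,.0266),'probe':(.4059,-.0701),'driver':(.4198,-.1692),'brush':(.429,-.2707),'forceps':(.4182,-.3633)}
def near(d,xy,zmin=.006):
    P=pts(d); m=(P[...,2]>zmin)&(P[...,2]<.03)&(np.hypot(P[...,0]-xy[0],P[...,1]-xy[1])<.13)
    n,l,st,_=cv2.connectedComponentsWithStats(m.astype(np.uint8)); best=None
    for k in range(1,n):
        if st[k,4]<300: continue
        c=np.median(P[l==k],0); q=np.hypot(*(c[:2]-xy))
        if best is None or q<best[0]: best=(q,k)
    Q=P[l==best[1]]; g=Q[Q[:,2]>.014]; r=cv2.minAreaRect(g[:,:2].astype(np.float32)); pass
    w=np.linalg.svd(g[:,:2]-g[:,:2].mean(0),full_matrices=False)[2][0]; w=w*np.sign(w[0])
    e=Q[:,:2]@w; nn=g[:,:2]@[-w[1],w[0]]; mid=(np.percentile(nn,1)+np.percentile(nn,99))/2
    o=w*(e.min()+e.max())/2+np.array([-w[1],w[0]])*mid
    a=np.arctan2(w[1],w[0]); return o,a,np.ptp(e),np.ptp(nn),o-.02*w
E
python3 -m creep '{"xyz":[[0,0,0],[0,0,0],[0,0,0],[0,0,0],[0,0,-5],[0,0,-10],[0,0,-20],[0,0,-25]],"spin":[0,0,0,0,0,0,0,0]}' 0.5
python3 -m creep '{"xyz":[[0,0,-25],[0,0,-25],[0,0,-20],[-5,-8,0],[-10,-17,0],[-16,-25,0],[-16,-25,0],[-16,-25,0]],"spin":[0,0,0,0,0,0,0,0]}'
python3 -m creep '{"xyz":[[-16,-25,0],[-16,-25,0],[-16,-25,0],[-16,-25,0],[-16,-25,0],[-12,-21,0],[-7,-12,0],[0,0,0]],"spin":[0,0,0,0,0,0,0,0]}'
python3 -m creep '{"xyz":[[0,0,0],[0,0,0],[0,0,0],[0,0,0],[0,0,0],[0,0,0],[0,0,0],[0,0,0]],"spin":[0.12,0.12,0.12,0.12,0.12,0.12,0.12,0.12]}'
python3 -m creep '{"xyz":[[0,0,0],[0,0,0],[0,0,0],[0,0,0],[0,0,0],[0,0,0],[0,0,0],[0,0,0]],"spin":[0.12,0.12,0.12,0.12,0,0,0,0]}'
python3 - <<'E'
from h import *
d=cam('wrist');save(d,'w3.png'); r=near(d,LAST['forceps']); print(r); print(togo((*r[4],.006),r[1]-np.pi/2))
E
```

```text
clock: 21.02
eef_pos: [0.6564, -0.1749, 0.0936]
tool_rot: [-2.097, -2.335, 0.002]
ft_force: [-0.1, 0.4, 0.6]
grip_width: 0.5
grip_force: 0.0
clock: 21.68
eef_pos: [0.5639, -0.2491, 0.1645]
tool_rot: [2.098, 2.338, -0.0]
ft_force: [0.5, 0.8, -0.4]
grip_width: 0.499
grip_force: 0.0
clock: 22.35
eef_pos: [0.4165, -0.3655, 0.1646]
tool_rot: [2.103, 2.334, -0.001]
ft_force: [0.6, 0.1, 0.1]
grip_width: 0.498
grip_force: 0.0
clock: 23.02
eef_pos: [0.4196, -0.3631, 0.1644]
tool_rot: [-2.944, -1.096, -0.001]
ft_force: [0.2, 0.8, -0.4]
grip_width: 0.499
grip_force: 0.0
clock: 23.68
eef_pos: [0.4188, -0.3637, 0.1643]
tool_rot: [-3.119, -0.378, -0.0]
ft_force: [-0.3, 1.6, 1.8]
grip_width: 0.501
grip_force: 0.0
(array([ 0.43443182, -0.36099266]), np.float64(0.23350920814401027), np.float64(0.13142172822156217), np.float64(0.017896326230402215), array([ 0.41497461, -0.36562052]))
(array([ -4.1,   0.9, 158.3]), np.float64(0.007), array([ 1.e-04, -0.e+00, -1.e+00]))
```

View pics/w3.png

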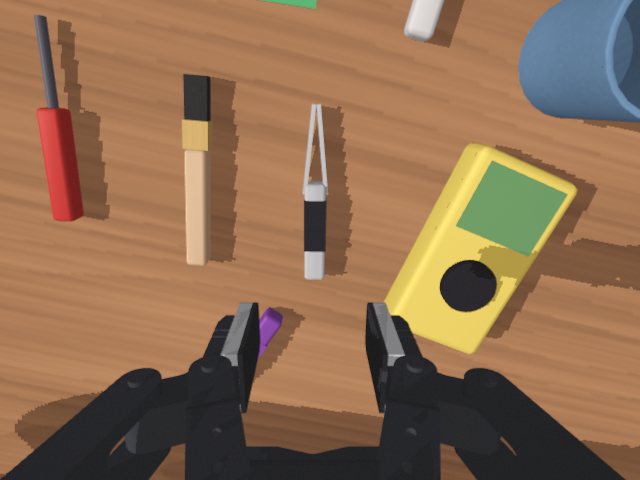

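The wrist view shows the forceps at (315,190), lined up between the fingers, with the meter and purple decoy clear of them.

```bash
python3 -m creep '{"xyz":[[-2,0.5,10],[-2,0.4,20],[0,0,22],[0,0,22],[0,0,22],[0,0,22],[0,0,20],[0,0,10]],"spin":[0.007,0,0,0,0,0,0,0]}'
python3 -m creep '{"xyz":[[0,0,5],[0,0,3],[0,0,1.5],[0,0,0],[0,0,0],[0,0,0],[0,0,0],[0,0,0]],"spin":[0,0,0,0,0,0,0,0]}'
python3 -m creep '{"xyz":[[0,0,0],[0,0,0],[0,0,0],[0,0,0],[0,0,0],[0,0,0],[0,0,0],[0,0,0]],"spin":[0,0,0,0,0,0,0,0]}' 1 60
python3 -m creep '{"xyz":[[0,0,-3],[0,0,-6],[0,0,-10],[0,0,-15],[0,0,-15],[0,0,-15],[0,0,-10],[0,0,-6]],"spin":[0,0,0,0,0,0,0,0]}'
python3 - <<'E'
from h import *
# lane targets
T=np.array([.5988,.2150]); th=.0315
for n,y in zip(('forceps','probe','spatula','brush','driver'),(80,40,0,-40,-80)):
    q=T+np.array([-np.sin(th),np.cos(th)])*y/1000-.02*np.array([np.cos(th),np.sin(th)]); print(n,q,togo((*q,.08),th-np.pi/2))
E
```

```text
clock: 24.4
eef_pos: [0.413, -0.3641, 0.0126]
tool_rot: [-3.117, -0.362, 0.004]
ft_force: [-0.1, 1.4, 0.9]
grip_width: 0.502
grip_force: 0.0
clock: 25.07
eef_pos: [0.4152, -0.366, 0.0074]
tool_rot: [3.12, 0.362, 0.001]
ft_force: [0.1, -1.2, -0.4]
grip_width: 0.5
grip_force: 0.0
clock: 25.73
eef_pos: [0.4151, -0.366, 0.0072]
tool_rot: [3.12, 0.362, 0.001]
ft_force: [0.2, 0.3, 6.4]
grip_width: 0.169
grip_force: 60.1
clock: 26.4
eef_pos: [0.4156, -0.3665, 0.0891]
tool_rot: [3.119, 0.362, 0.003]
ft_force: [-0.1, -0.5, -0.0]
grip_width: 0.164
grip_force: 59.4
forceps [0.57629034 0.29433042] (array([ 307.6, -606.5,    8.1]), np.float64(0.199), array([ 0.0013,  0.0023, -1.    ]))
probe [0.57755013 0.25435026] (array([ 299.7, -567.3,    8.1]), np.float64(0.199), array([ 0.0013,  0.0023, -1.    ]))
spatula [0.57880992 0.2143701 ] (array([ 291.8, -528.1,    8.2]), np.float64(0.199), array([ 0.0013,  0.0023, -1.    ]))
brush [0.58006971 0.17438995] (array([ 283.9, -488.9,    8.3]), np.float64(0.199), array([ 0.0013,  0.0023, -1.    ]))
driver [0.5813295  0.13440979] (array([ 275.9, -449.7,    8.4]), np.float64(0.199), array([ 0.0013,  0.0023, -1.    ]))
```

```bash
python3 -m creep '{"xyz":[[5,-10,-10],[10,-20,-10],[14,-28,-10],[14,-28,0],[14,-28,0],[14,-28,0],[14,-28,0],[14,-28,0]],"spin":[0,0,0,0,0,0,0,0]}'
python3 -m creep '{"xyz":[[14,-28,0],[14,-28,0],[14,-28,0],[14,-28,0],[14,-28,0],[14,-28,0],[14,-28,0],[14,-28,0]],"spin":[0,0,0,0,0,0,0,0]}'
python3 -m creep '{"xyz":[[14,-28,0],[14,-28,0],[14,-28,0],[14,-28,0],[14,-28,0],[14,-24,0],[9,-14,0],[3,-6,0]],"spin":[0,0,0,0,0,0,0,0]}'
python3 -m creep '{"xyz":[[0,0,0],[0,0,0],[0,0,0],[0,0,0],[0,0,0],[0,0,0],[0,0,0],[0,0,0]],"spin":[0.05,0.05,0.05,0.049,0,0,0,0]}'
python3 - <<'E'
from h import *
print(togo((.5763,.2943,.0135),.0315-np.pi/2),arm.state()['q'])
d=cam('wrist');save(d,'w4.png')
E
```

```text
clock: 27.07
eef_pos: [0.4658, -0.1488, 0.1167]
tool_rot: [-3.121, -0.361, 0.0]
ft_force: [1.0, -0.3, -0.2]
grip_width: 0.164
grip_force: 59.4
clock: 27.73
eef_pos: [0.5235, 0.0949, 0.1166]
tool_rot: [3.121, 0.362, -0.001]
ft_force: [0.6, 0.1, -1.0]
grip_width: 0.165
grip_force: 59.4
clock: 28.4
eef_pos: [0.575, 0.2969, 0.1163]
tool_rot: [-3.12, -0.365, 0.001]
ft_force: [0.3, 1.1, -1.1]
grip_width: 0.163
grip_force: 59.4
clock: 29.07
eef_pos: [0.575, 0.2941, 0.1167]
tool_rot: [3.141, 0.051, -0.0]
ft_force: [0.5, 0.1, -0.4]
grip_width: 0.168
grip_force: 59.4
(array([  1.3,  -0.2, 103.2]), np.float64(0.001), array([-2.e-04,  2.e-04, -1.e+00])) [ 3.93434720e-01  3.28505039e-01  1.47188066e+00 -6.71760149e-05
  1.34146734e+00  1.93159356e+00]
```

View pics/w4.png

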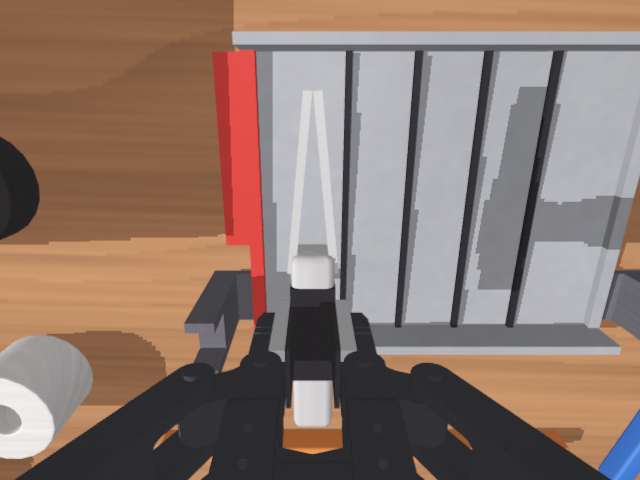

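The forceps hang level over lane 1 (tip at (312,92)). Lowering.

```bash
python3 -m creep '{"xyz":[[1.3,0,6],[0,0,12],[0,0,16],[0,0,18],[0,0,18],[0,0,14],[0,0,9],[0,0,5]],"spin":[0,0,0,0,0,0,0,0]}'
python3 -m creep '{"xyz":[[0,0,2],[0,0,1.5],[0,0,1],[0,0,0.5],[0,0,0],[0,0,0],[0,0,0],[0,0,0]],"spin":[0,0,0,0,0,0,0,0]}'
python3 -m creep '{"xyz":[[0,0,0],[0,0,0],[0,0,0],[0,0,0],[0,0,0],[0,0,-3],[0,0,-8],[0,0,-15]],"spin":[0,0,0,0,0,0,0,0]}' 0.7
python3 -m creep '{"xyz":[[0,0,-20],[0,0,-25],[0,0,-25],[0,0,-15],[0,0,0],[0,0,0],[0,0,0],[0,0,0]],"spin":[0,0,0,0,0,0,0,0]}' 0.5
python3 - <<'E'
from h import *
d=cam('wrist');save(d,'w5.png');t=cam('top')
for k,b in BOX.items():
    if k=='forceps': continue
    r=instr(t,b); print(k,np.round(np.r_[r[0],r[1:4]],4) if r else r)
r=instr(t,BOX['brush']);print(togo((*LAST['brush'],.12),r[1]-np.pi/2))
E
```

```text
clock: 29.78
eef_pos: [0.5751, 0.2939, 0.0163]
tool_rot: [3.14, 0.05, -0.005]
ft_force: [0.0, -0.5, -1.0]
grip_width: 0.163
grip_force: 59.4
clock: 30.45
eef_pos: [0.5766, 0.2945, 0.0141]
tool_rot: [-3.141, -0.05, -0.001]
ft_force: [-0.1, -0.5, -1.1]
grip_width: 0.166
grip_force: 59.4
clock: 31.12
eef_pos: [0.5749, 0.2939, 0.0387]
tool_rot: [3.14, 0.05, -0.005]
ft_force: [-1.1, 0.5, -0.2]
grip_width: 0.298
grip_force: 0.0
clock: 31.78
eef_pos: [0.5754, 0.2941, 0.1233]
tool_rot: [3.14, 0.05, -0.004]
ft_force: [0.2, -0.5, 0.1]
grip_width: 0.497
grip_force: 0.0
spatula [ 0.4215  0.0268  0.017  -0.268  -0.052   0.0973]
probe [ 0.406  -0.0701  0.0173 -0.1878 -0.0468  0.0977]
driver [ 0.4175 -0.1694  0.017   0.1844 -0.0437  0.0957]
brush [ 0.4289 -0.2708  0.0163  0.1502 -0.0671  0.0725]
(array([-164.3,  559.8,    4.1]), np.float64(-0.118), array([-0.0025,  0.001 , -1.    ]))
```

View pics/w5.png

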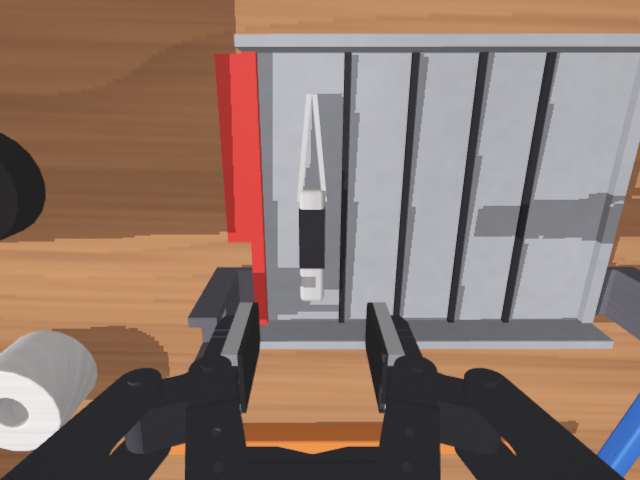

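The forceps lie flat in lane 1. The probe is next.

```bash
python3 -m creep '{"xyz":[[-4,8,0],[-9,17,0],[-13,26,0],[-13,28,0],[-13,28,0],[-13,28,0],[-13,28,0],[-13,28,0]],"spin":[0,0,0,0,0,0,0,0]}'
python3 -m creep '{"xyz":[[-13,28,0],[-14,28,0],[-14,28,0],[-14,28,0],[-12,25,0],[-10,18,0],[-7,10,0],[-3,4,0]],"spin":[0,0,0,0,0,0,0,0]}'
python3 -m creep '{"xyz":[[0,0,-5],[0,0,-10],[0,0,-10],[0,0,-10],[0,0,0],[0,0,0],[0,0,0],[0,0,0]],"spin":[0.055,0.055,0.055,0.055,0,0,0,0]}'
python3 - <<'E'
from h import *
d=cam('wrist');save(d,'w6.png'); r=near(d,LAST['probe']); print(r); print(togo((*r[4],.0065),r[1]-np.pi/2))
E
```

```text
clock: 32.55
eef_pos: [0.49, 0.0991, 0.1241]
tool_rot: [3.141, 0.05, -0.001]
ft_force: [0.2, -0.2, 0.4]
grip_width: 0.501
grip_force: 0.0
clock: 33.22
eef_pos: [0.4085, -0.0725, 0.1242]
tool_rot: [3.141, 0.047, -0.001]
ft_force: [1.0, -0.4, 0.0]
grip_width: 0.496
grip_force: 0.0
clock: 33.88
eef_pos: [0.4094, -0.0707, 0.1588]
tool_rot: [-3.128, 0.293, 0.002]
ft_force: [0.4, 0.1, 0.8]
grip_width: 0.5
grip_force: 0.0
(array([ 0.4281586 , -0.07672464]), np.float64(-0.18997998411388173), np.float64(0.14347012829931333), np.float64(0.015716239227245066), array([ 0.40851844, -0.07294786]))
(array([ -0.2,   2.4, 152.4]), np.float64(0.003), array([-1.4e-03, -2.0e-04, -1.0e+00]))
```

```bash
python3 -m creep '{"xyz":[[0,1.5,10],[0,0.5,20],[0,0,22],[0,0,22],[0,0,22],[0,0,22],[0,0,16],[0,0,9]],"spin":[0,0,0,0,0,0,0,0]}'
python3 -m creep '{"xyz":[[0,0,5],[0,0,3],[0,0,1.5],[0,0,0],[0,0,0],[0,0,0],[0,0,0],[0,0,0]],"spin":[0,0,0,0,0,0,0,0]}'
python3 - <<'E'
from h import *
print(tool()[0])
E
python3 -m creep '{"xyz":[[0,0,0],[0,0,0],[0,0,0],[0,0,0],[0,0,0],[0,0,0],[0,0,0],[0,0,0]],"spin":[0,0,0,0,0,0,0,0]}' 1 60
python3 -m creep '{"xyz":[[0,0,-3],[0,0,-6],[0,0,-10],[0,0,-18],[0,0,-20],[0,0,-20],[0,0,-15],[0,0,-10]],"spin":[0,0,0,0,0,0,0,0]}'
python3 - <<'E'
from h import *
print(togo((.5776,.2543,.11),.0315-np.pi/2))
E
```

```text
clock: 34.6
eef_pos: [0.4072, -0.0723, 0.0135]
tool_rot: [-3.127, 0.295, 0.007]
ft_force: [0.1, -0.2, -0.6]
grip_width: 0.498
grip_force: 0.0
clock: 35.27
eef_pos: [0.41, -0.0731, 0.0077]
tool_rot: [3.127, -0.295, 0.001]
ft_force: [0.2, -0.3, 1.0]
grip_width: 0.5
grip_force: 0.0
[ 0.40995354 -0.07307784  0.00774786]
clock: 35.93
eef_pos: [0.4098, -0.073, 0.0077]
tool_rot: [3.128, -0.295, 0.001]
ft_force: [-1.6, 1.0, 6.2]
grip_width: 0.165
grip_force: 59.3
clock: 36.6
eef_pos: [0.4106, -0.0733, 0.112]
tool_rot: [3.127, -0.295, 0.005]
ft_force: [-0.1, -0.4, -0.6]
grip_width: 0.167
grip_force: 58.7
(array([ 102.8, -353. ,    2.2]), np.float64(-0.22), array([ 3.1e-03,  4.0e-04, -1.0e+00]))
```

```bash
python3 -m creep '{"xyz":[[2,-8,0],[5,-17,0],[7,-25,0],[8,-28,0],[8,-28,0],[8,-28,0],[8,-28,0],[8,-28,0]],"spin":[0,0,0,0,0,0,0,0]}'
python3 -m creep '{"xyz":[[8,-28,0],[8,-28,0],[8,-28,0],[8,-26,0],[7,-22,0],[5,-16,0],[3,-10,0],[1.5,-5,0]],"spin":[0,0,0,0,0,0,0,0]}'
python3 -m creep '{"xyz":[[0,0,0],[0,0,0],[0,0,0],[0,0,0],[0,0,0],[0,0,0],[0,0,0],[0,0,0]],"spin":[-0.055,-0.055,-0.055,-0.055,0,0,0,0]}'
python3 - <<'E'
from h import *
print(togo((.5786,.2543,.0138),.0315-np.pi/2))
E
```

```text
clock: 37.27
eef_pos: [0.4978, 0.1056, 0.108]
tool_rot: [3.128, -0.295, -0.003]
ft_force: [0.2, -0.6, -1.3]
grip_width: 0.167
grip_force: 58.7
clock: 37.93
eef_pos: [0.5758, 0.2561, 0.108]
tool_rot: [3.127, -0.293, -0.002]
ft_force: [0.5, 0.5, -1.1]
grip_width: 0.166
grip_force: 58.7
clock: 38.6
eef_pos: [0.5762, 0.2544, 0.1092]
tool_rot: [3.141, 0.047, -0.0]
ft_force: [0.3, -0.1, -0.3]
grip_width: 0.166
grip_force: 58.7
(array([ 2.5,  0.1, 95.4]), np.float64(-0.001), array([-2.e-04,  1.e-04, -1.e+00]))
```

```bash
python3 -m creep '{"xyz":[[2.5,0,6],[0,0,12],[0,0,16],[0,0,16],[0,0,16],[0,0,12],[0,0,7],[0,0,5]],"spin":[0,0,0,0,0,0,0,0]}'
python3 -m creep '{"xyz":[[0,0,2],[0,0,1.5],[0,0,1],[0,0,0.5],[0,0,0],[0,0,0],[0,0,0],[0,0,0]],"spin":[0,0,0,0,0,0,0,0]}'
python3 -m creep '{"xyz":[[0,0,0],[0,0,0],[0,0,0],[0,0,0],[0,0,0],[0,0,-3],[0,0,-8],[0,0,-15]],"spin":[0,0,0,0,0,0,0,0]}' 0.7
python3 -m creep '{"xyz":[[0,0,-20],[0,0,-25],[0,0,-25],[0,0,-25],[0,0,-20],[-4,6,0],[-9,13,0],[-13,18,0]],"spin":[0,0,0,0,0,0,0,0]}' 0.5
python3 -m creep '{"xyz":[[-18,25,0],[-19,27,0],[-19,27,0],[-19,27,0],[-19,27,0],[-18,25,0],[-14,18,0],[-9,10,0]],"spin":[0,0,0,0,0,0,0,0]}'
python3 -m creep '{"xyz":[[0,0,0],[0,0,0],[0,0,0],[0,0,0],[0,0,0],[0,0,0],[0,0,0],[0,0,0]],"spin":[0.075,0.075,0.075,0.075,0,0,0,0]}'
python3 - <<'E'
from h import *
d=cam('wrist');save(d,'w7.png'); r=near(d,LAST['spatula']); print(r); print(togo((*r[4],.0065),r[1]-np.pi/2))
t=cam('top');save(t,'t2.png')
E
```

```text
clock: 39.27
eef_pos: [0.5778, 0.2544, 0.0174]
tool_rot: [3.14, 0.05, -0.003]
ft_force: [-0.8, 0.4, -0.7]
grip_width: 0.165
grip_force: 58.7
clock: 39.93
eef_pos: [0.579, 0.2548, 0.0146]
tool_rot: [-3.141, -0.05, -0.001]
ft_force: [-1.0, 0.7, -0.8]
grip_width: 0.16
grip_force: 58.7
clock: 40.6
eef_pos: [0.5774, 0.2542, 0.0391]
tool_rot: [3.14, 0.05, -0.005]
ft_force: [-0.5, 1.7, -1.4]
grip_width: 0.301
grip_force: 0.0
clock: 41.27
eef_pos: [0.5543, 0.2173, 0.1562]
tool_rot: [-3.14, -0.052, -0.003]
ft_force: [0.0, -0.1, 0.1]
grip_width: 0.502
grip_force: 0.0
clock: 41.93
eef_pos: [0.4234, 0.0249, 0.1551]
tool_rot: [3.141, 0.048, -0.0]
ft_force: [-1.1, 0.1, 0.0]
grip_width: 0.499
grip_force: 0.0
clock: 42.6
eef_pos: [0.4249, 0.0267, 0.1553]
tool_rot: [3.114, -0.417, 0.0]
ft_force: [-0.2, -0.0, -0.8]
grip_width: 0.5
grip_force: 0.0
(array([0.44047723, 0.01958124]), np.float64(-0.26133947939069635), np.float64(0.14892597277109887), np.float64(0.016006904621884477), array([0.42115634, 0.02474873]))
(array([ -3.1,   2.9, 148.8]), np.float64(-0.005), array([-0.,  0., -1.]))
```

View pics/t2.png

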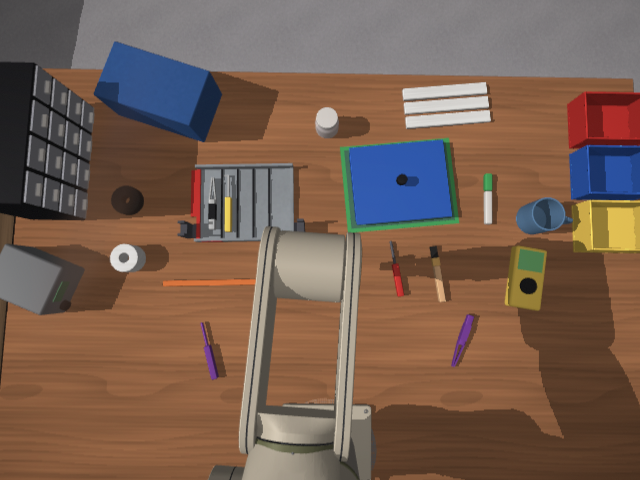

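In the top view the lid is on the mat (402,187), the forceps and probe are in lanes 1 and 2, and the bar is flat at (210,283). Grasping the spatula.

```bash
python3 -m creep '{"xyz":[[-2,1.5,10],[-1,1.4,20],[0,0,22],[0,0,22],[0,0,22],[0,0,20],[0,0,15],[0,0,9]],"spin":[-0.005,0,0,0,0,0,0,0]}'
python3 -m creep '{"xyz":[[0,0,5],[0,0,2.5],[0,0,1],[0,0,0],[0,0,0],[0,0,0],[0,0,0],[0,0,0]],"spin":[0,0,0,0,0,0,0,0]}'
python3 -m creep '{"xyz":[[0,0,0],[0,0,0],[0,0,0],[0,0,0],[0,0,0],[0,0,0],[0,0,0],[0,0,0]],"spin":[0,0,0,0,0,0,0,0]}' 1 60
python3 -m creep '{"xyz":[[0,0,-3],[0,0,-6],[0,0,-10],[0,0,-18],[0,0,-20],[0,0,-20],[0,0,-15],[0,0,-10]],"spin":[0,0,0,0,0,0,0,0]}'
python3 - <<'E'
from h import *
print(togo((.5788,.2144,.11),.0315-np.pi/2))
E
```

```text
clock: 43.37
eef_pos: [0.4192, 0.0248, 0.0125]
tool_rot: [3.114, -0.411, -0.006]
ft_force: [-0.2, 0.6, -0.4]
grip_width: 0.502
grip_force: 0.0
clock: 44.03
eef_pos: [0.4217, 0.0247, 0.0072]
tool_rot: [-3.114, 0.412, -0.001]
ft_force: [0.4, -0.5, 0.1]
grip_width: 0.499
grip_force: 0.0
clock: 44.7
eef_pos: [0.4216, 0.0247, 0.0071]
tool_rot: [-3.114, 0.412, -0.001]
ft_force: [-1.7, -0.5, 6.0]
grip_width: 0.165
grip_force: 59.6
clock: 45.37
eef_pos: [0.4224, 0.0246, 0.1115]
tool_rot: [-3.114, 0.412, -0.005]
ft_force: [-0.2, 0.3, -0.0]
grip_width: 0.167
grip_force: 58.9
(array([ 101.7, -223.9,    2. ]), np.float64(-0.295), array([ 3.1e-03, -6.0e-04, -1.0e+00]))
```

```bash
python3 -m creep '{"xyz":[[3,-7,0],[6,-14,0],[9,-20,0],[12,-25,0],[12,-26,0],[12,-26,0],[12,-26,0],[11,-25,0]],"spin":[0,0,0,0,0,0,0,0]}'
python3 -m creep '{"xyz":[[10,-22,0],[8,-16,0],[5,-11,0],[3,-6,0],[0,0,0],[0,0,0],[0,0,0],[0,0,0]],"spin":[0,0,0,0,0,0,0,0]}'
python3 -m creep '{"xyz":[[0,0,0],[0,0,0],[0,0,0],[0,0,0],[0,0,0],[0,0,0],[0,0,0],[0,0,0]],"spin":[-0.074,-0.074,-0.074,-0.073,0,0,0,0]}'
python3 - <<'E'
from h import *
print(togo((.5792,.2144,.0133),.0315-np.pi/2))
E
```

```text
clock: 46.03
eef_pos: [0.5399, 0.1695, 0.1072]
tool_rot: [3.114, -0.412, -0.002]
ft_force: [0.4, -1.1, -0.7]
grip_width: 0.167
grip_force: 58.9
clock: 46.7
eef_pos: [0.5785, 0.2135, 0.1086]
tool_rot: [3.114, -0.413, -0.001]
ft_force: [-0.1, -0.1, -1.7]
grip_width: 0.166
grip_force: 58.9
clock: 47.37
eef_pos: [0.579, 0.214, 0.1089]
tool_rot: [3.141, 0.047, 0.0]
ft_force: [-0.1, -0.2, -0.3]
grip_width: 0.168
grip_force: 58.9
(array([ 0.2, -0.4, 95.6]), np.float64(-0.002), array([ 1.e-04,  0.e+00, -1.e+00]))
```

```bash
python3 -m creep '{"xyz":[[0,-0.4,6],[0,0,12],[0,0,16],[0,0,16],[0,0,16],[0,0,12],[0,0,7],[0,0,5]],"spin":[0,0,0,0,0,0,0,0]}'
python3 -m creep '{"xyz":[[0,0,2],[0,0,1.5],[0,0,1],[0,0,0.7],[0,0,0],[0,0,0],[0,0,0],[0,0,0]],"spin":[0,0,0,0,0,0,0,0]}'
python3 -m creep '{"xyz":[[0,0,0],[0,0,0],[0,0,0],[0,0,0],[0,0,0],[0,0,-3],[0,0,-8],[0,0,-15]],"spin":[0,0,0,0,0,0,0,0]}' 0.7
python3 -m creep '{"xyz":[[0,0,-20],[0,0,-25],[0,0,-25],[0,0,-25],[0,0,-20],[-4,10,0],[-7,18,0],[-10,27,0]],"spin":[0,0,0,0,0,0,0,0]}' 0.5
python3 -m creep '{"xyz":[[-11,29,0],[-11,29,0],[-11,29,0],[-11,29,0],[-11,29,0],[-11,29,0],[-11,29,0],[-11,29,0]],"spin":[0,0,0,0,0,0,0,0]}'
python3 -m creep '{"xyz":[[-11,29,0],[-11,29,0],[-11,29,0],[-11,29,0],[-11,29,0],[-9,25,0],[-6,16,0],[-3,9,0]],"spin":[0,0,0,0,0,0,0,0]}'
python3 -m creep '{"xyz":[[0,0,0],[0,0,0],[0,0,0],[0,0,0],[0,0,0],[0,0,0],[0,0,0],[0,0,0]],"spin":[-0.04,-0.04,-0.04,0,0,0,0,0]}'
python3 - <<'E'
from h import *
d=cam('wrist');save(d,'w8.png'); r=near(d,LAST['brush']); print(r); print(togo((*r[4],.0065),r[1]-np.pi/2))
E
```

```text
clock: 48.03
eef_pos: [0.578, 0.2143, 0.0169]
tool_rot: [3.141, 0.05, -0.003]
ft_force: [-0.7, -0.8, -1.3]
grip_width: 0.167
grip_force: 58.9
clock: 48.7
eef_pos: [0.5792, 0.2146, 0.0139]
tool_rot: [-3.141, -0.05, -0.001]
ft_force: [-0.3, 0.3, -1.3]
grip_width: 0.165
grip_force: 58.9
clock: 49.37
eef_pos: [0.5775, 0.2141, 0.0384]
tool_rot: [3.14, 0.05, -0.005]
ft_force: [-0.2, -0.1, 0.0]
grip_width: 0.302
grip_force: 0.0
clock: 50.03
eef_pos: [0.56, 0.1597, 0.1557]
tool_rot: [-3.14, -0.053, -0.003]
ft_force: [0.1, -1.0, -0.3]
grip_width: 0.494
grip_force: 0.0
clock: 50.7
eef_pos: [0.4783, -0.0771, 0.1549]
tool_rot: [3.141, 0.05, 0.001]
ft_force: [0.1, -0.2, 0.7]
grip_width: 0.503
grip_force: 0.0
clock: 51.37
eef_pos: [0.4113, -0.275, 0.1549]
tool_rot: [3.141, 0.047, 0.0]
ft_force: [0.2, -0.5, -0.8]
grip_width: 0.503
grip_force: 0.0
clock: 52.03
eef_pos: [0.4125, -0.2728, 0.1546]
tool_rot: [-3.133, -0.238, 0.0]
ft_force: [1.2, 1.0, 0.4]
grip_width: 0.497
grip_force: 0.0
(array([ 0.4289357 , -0.27187864]), np.float64(0.1563014703041554), np.float64(0.13906514382133306), np.float64(0.01766635827094931), array([ 0.4091795 , -0.27499196]))
(array([ -3.6,   1.6, 148.1]), np.float64(-0.005), array([ 0.,  0., -1.]))
```

```bash
python3 -m creep '{"xyz":[[-2,1,10],[-1.6,0.6,20],[0,0,22],[0,0,22],[0,0,22],[0,0,20],[0,0,15],[0,0,9]],"spin":[-0.005,0,0,0,0,0,0,0]}'
python3 -m creep '{"xyz":[[0,0,5],[0,0,1.8],[0,0,1],[0,0,0],[0,0,0],[0,0,0],[0,0,0],[0,0,0]],"spin":[0,0,0,0,0,0,0,0]}'
python3 -m creep '{"xyz":[[0,0,0],[0,0,0],[0,0,0],[0,0,0],[0,0,0],[0,0,0],[0,0,0],[0,0,0]],"spin":[0,0,0,0,0,0,0,0]}' 1 60
python3 -m creep '{"xyz":[[0,0,-3],[0,0,-6],[0,0,-10],[0,0,-18],[0,0,-20],[0,0,-20],[0,0,-15],[0,0,-10]],"spin":[0,0,0,0,0,0,0,0]}'
python3 - <<'E'
from h import *
print(togo((.5801,.1744,.11),.0315-np.pi/2))
E
```

```text
clock: 52.75
eef_pos: [0.4075, -0.2739, 0.0117]
tool_rot: [-3.129, -0.246, 0.004]
ft_force: [0.1, 0.2, -0.2]
grip_width: 0.5
grip_force: 0.0
clock: 53.42
eef_pos: [0.4094, -0.2753, 0.0073]
tool_rot: [3.131, 0.246, 0.001]
ft_force: [0.2, -0.6, -0.8]
grip_width: 0.501
grip_force: 0.0
clock: 54.08
eef_pos: [0.4094, -0.2753, 0.0071]
tool_rot: [3.132, 0.246, 0.001]
ft_force: [-1.2, 0.2, 5.6]
grip_width: 0.168
grip_force: 59.8
clock: 54.75
eef_pos: [0.41, -0.2758, 0.1117]
tool_rot: [3.13, 0.246, 0.004]
ft_force: [0.3, -0.9, 0.3]
grip_width: 0.166
grip_force: 59.1
(array([ 238.4, -418.1,    1.2]), np.float64(0.125), array([ 0.0021,  0.0024, -1.    ]))
```

```bash
python3 -m creep '{"xyz":[[5,-8,0],[10,-17,0],[14,-25,0],[16,-28,0],[16,-28,0],[16,-28,0],[16,-28,0],[16,-28,0]],"spin":[0,0,0,0,0,0,0,0]}'
python3 -m creep '{"xyz":[[16,-28,0],[16,-28,0],[16,-28,0],[16,-28,0],[16,-28,0],[16,-28,0],[13,-22,0],[9,-16,0]],"spin":[0,0,0,0,0,0,0,0]}'
python3 -m creep '{"xyz":[[6,-12,0],[4,-7,0],[1.5,-3,0],[0,0,0],[0,0,0],[0,0,0],[0,0,0],[0,0,0]],"spin":[0,0,0,0.042,0.042,0.041,0,0]}'
python3 - <<'E'
from h import *
print(togo((.5801,.1744,.0133),.0315-np.pi/2))
E
```

```text
clock: 55.42
eef_pos: [0.4866, -0.068, 0.1077]
tool_rot: [-3.131, -0.246, 0.002]
ft_force: [0.6, -0.5, -0.5]
grip_width: 0.169
grip_force: 59.2
clock: 56.08
eef_pos: [0.5709, 0.1546, 0.1075]
tool_rot: [-3.131, -0.248, 0.003]
ft_force: [0.1, -0.3, -1.0]
grip_width: 0.166
grip_force: 59.2
clock: 56.75
eef_pos: [0.5792, 0.1742, 0.1086]
tool_rot: [3.141, 0.05, -0.001]
ft_force: [0.3, -0.0, -1.4]
grip_width: 0.165
grip_force: 59.2
(array([ 1. , -0.2, 95.3]), np.float64(0.001), array([-5.e-04,  3.e-04, -1.e+00]))
```

```bash
python3 -m creep '{"xyz":[[1,-0.2,6],[0,0,12],[0,0,16],[0,0,16],[0,0,16],[0,0,12],[0,0,7],[0,0,5]],"spin":[0,0,0,0,0,0,0,0]}'
python3 -m creep '{"xyz":[[0,0,2],[0,0,1.5],[0,0,1],[0,0,0.5],[0,0,0],[0,0,0],[0,0,0],[0,0,0]],"spin":[0,0,0,0,0,0,0,0]}'
python3 -m creep '{"xyz":[[0,0,0],[0,0,0],[0,0,0],[0,0,0],[0,0,0],[0,0,-3],[0,0,-8],[0,0,-15]],"spin":[0,0,0,0,0,0,0,0]}' 0.7
python3 -m creep '{"xyz":[[0,0,-20],[0,0,-25],[0,0,-25],[0,0,-25],[0,0,-20],[-4,8,0],[-8,16,0],[-12,24,0]],"spin":[0,0,0,0,0,0,0,0]}' 0.5
python3 -m creep '{"xyz":[[-14,28,0],[-14,28,0],[-14,28,0],[-14,28,0],[-14,28,0],[-14,28,0],[-14,28,0],[-14,28,0]],"spin":[0,0,0,0,0,0,0,0]}'
python3 -m creep '{"xyz":[[-13,28,0],[-9,20,0],[-6,12,0],[-3,5,0],[0,0,0],[0,0,0],[0,0,0],[0,0,0]],"spin":[0,0,0,0,-0.05,-0.05,-0.05,0]}'
python3 - <<'E'
from h import *
d=cam('wrist');save(d,'w9.png'); r=near(d,LAST['driver']); print(r); print(togo((*r[4],.0065),r[1]-np.pi/2))
E
```

```text
clock: 57.42
eef_pos: [0.5794, 0.175, 0.017]
tool_rot: [3.141, 0.05, -0.003]
ft_force: [-0.2, -0.0, -0.3]
grip_width: 0.17
grip_force: 59.1
clock: 58.08
eef_pos: [0.5806, 0.1753, 0.0141]
tool_rot: [-3.141, -0.05, -0.001]
ft_force: [-0.6, 0.2, -0.4]
grip_width: 0.167
grip_force: 59.1
clock: 58.75
eef_pos: [0.5789, 0.1749, 0.0387]
tool_rot: [3.141, 0.05, -0.005]
ft_force: [0.2, 0.3, 0.3]
grip_width: 0.301
grip_force: 0.0
clock: 59.42
eef_pos: [0.5584, 0.1272, 0.1559]
tool_rot: [-3.14, -0.053, -0.003]
ft_force: [-1.1, 0.4, -0.2]
grip_width: 0.501
grip_force: 0.0
clock: 60.08
eef_pos: [0.4521, -0.1022, 0.1551]
tool_rot: [3.141, 0.05, 0.001]
ft_force: [0.1, -0.8, 0.0]
grip_width: 0.501
grip_force: 0.0
clock: 60.75
eef_pos: [0.4243, -0.1665, 0.1549]
tool_rot: [-3.128, -0.289, -0.0]
ft_force: [-0.1, 0.6, -0.2]
grip_width: 0.497
grip_force: 0.0
(array([ 0.44055916, -0.16726664]), np.float64(0.18166923265199622), np.float64(0.13885819301214575), np.float64(0.01596536704708862), array([ 0.42088829, -0.17088007]))
(array([ -4.2,   3.7, 148.4]), np.float64(-0.0), array([ 2.e-04, -1.e-04, -1.e+00]))
```

```bash
python3 -m creep '{"xyz":[[-2,2,10],[-2.2,1.6,20],[0,0,22],[0,0,22],[0,0,22],[0,0,20],[0,0,15],[0,0,9]],"spin":[0,0,0,0,0,0,0,0]}'
python3 -m creep '{"xyz":[[0,0,5],[0,0,2],[0,0,1],[0,0,0],[0,0,0],[0,0,0],[0,0,0],[0,0,0]],"spin":[0,0,0,0,0,0,0,0]}'
python3 -m creep '{"xyz":[[0,0,0],[0,0,0],[0,0,0],[0,0,0],[0,0,0],[0,0,0],[0,0,0],[0,0,0]],"spin":[0,0,0,0,0,0,0,0]}' 1 60
python3 -m creep '{"xyz":[[0,0,-3],[0,0,-6],[0,0,-10],[0,0,-18],[0,0,-20],[0,0,-20],[0,0,-15],[0,0,-10]],"spin":[0,0,0,0,0,0,0,0]}'
python3 - <<'E'
from h import *
print(togo((.5813,.1344,.11),.0315-np.pi/2))
E
```

```text
clock: 61.47
eef_pos: [0.419, -0.1702, 0.012]
tool_rot: [-3.127, -0.283, 0.005]
ft_force: [0.0, 0.2, 0.1]
grip_width: 0.504
grip_force: 0.0
clock: 62.13
eef_pos: [0.4211, -0.1714, 0.0072]
tool_rot: [3.128, 0.285, 0.001]
ft_force: [1.1, 0.5, 0.3]
grip_width: 0.498
grip_force: 0.0
clock: 62.8
eef_pos: [0.421, -0.1713, 0.0071]
tool_rot: [3.128, 0.285, 0.001]
ft_force: [-1.1, 0.6, 5.1]
grip_width: 0.168
grip_force: 59.6
clock: 63.47
eef_pos: [0.4217, -0.1717, 0.1116]
tool_rot: [3.127, 0.285, 0.004]
ft_force: [0.6, -0.5, -0.4]
grip_width: 0.17
grip_force: 59.0
(array([ 212.3, -272.2,    1.6]), np.float64(0.15), array([ 0.0025,  0.002 , -1.    ]))
```

```bash
python3 -m creep '{"xyz":[[6,-8,0],[12,-16,0],[17,-22,0],[19.5,-25,0],[19.5,-25,0],[19.5,-25,0],[19.5,-25,0],[19.5,-25,0]],"spin":[0,0,0,0,0,0,0,0]}'
python3 -m creep '{"xyz":[[20,-25,0],[19,-25,0],[17,-22,0],[12,-15,0],[7,-9,0],[4,-5,0],[0,0,0],[0,0,0]],"spin":[0,0,0,0,0,0,0,0]}'
python3 -m creep '{"xyz":[[0,0,0],[0,0,0],[0,0,0],[0,0,0],[0,0,0],[0,0,0],[0,0,0],[0,0,0]],"spin":[0.05,0.05,0.05,0,0,0,0,0]}'
python3 - <<'E'
from h import *
print(togo((.5813,.1344,.0133),.0315-np.pi/2))
E
```

```text
clock: 64.13
eef_pos: [0.5199, 0.0233, 0.1076]
tool_rot: [-3.128, -0.285, 0.002]
ft_force: [0.1, -1.0, -1.0]
grip_width: 0.167
grip_force: 59.0
clock: 64.8
eef_pos: [0.579, 0.1341, 0.1082]
tool_rot: [3.128, 0.285, -0.002]
ft_force: [-0.3, -1.6, -0.6]
grip_width: 0.165
grip_force: 59.0
clock: 65.47
eef_pos: [0.5795, 0.1343, 0.1088]
tool_rot: [3.141, 0.051, -0.0]
ft_force: [-0.1, 0.1, -0.9]
grip_width: 0.165
grip_force: 59.0
(array([ 1.8, -0.1, 95.5]), np.float64(0.001), array([-0.e+00,  1.e-04, -1.e+00]))
```

```bash
python3 -m creep '{"xyz":[[1.8,0,6],[0,0,12],[0,0,16],[0,0,16],[0,0,16],[0,0,12],[0,0,7],[0,0,5]],"spin":[0,0,0,0,0,0,0,0]}'
python3 -m creep '{"xyz":[[0,0,2],[0,0,1.5],[0,0,1],[0,0,0.7],[0,0,0],[0,0,0],[0,0,0],[0,0,0]],"spin":[0,0,0,0,0,0,0,0]}'
python3 -m creep '{"xyz":[[0,0,0],[0,0,0],[0,0,0],[0,0,0],[0,0,0],[0,0,-3],[0,0,-8],[0,0,-15]],"spin":[0,0,0,0,0,0,0,0]}' 0.7
python3 -m creep '{"xyz":[[0,0,-20],[0,0,-25],[0,0,-25],[0,0,-25],[0,0,-20],[-8,-8,0],[-16,-14,0],[-22,-18,0]],"spin":[0,0,0,0,0,0,0,0]}' 0.5
python3 -m creep '{"xyz":[[-24,-18,0],[-24,-17,0],[-24,-15,0],[-24,-12,0],[-18,-9,0],[-10,-3,0],[-5,0,0],[0,0,0]],"spin":[0,0,0,0,0,0,0,0]}'
python3 - <<'E'
from h import *
print(togo((.3998,.2498,.007),.0315)); 
d=cam('wrist');save(d,'w10.png')
H,S,V=cv2.split(cv2.cvtColor(d['color'],cv2.COLOR_RGB2HSV)); P=pts(d)
m=(H<16)&(S>180)&(V>130)&(P[...,2]>.014)&(P[...,2]<.026)&(P[...,0]<.45); Q=P[m]; print(Q.min(0),Q.max(0),Q.mean(0))
E
```

```text
clock: 66.13
eef_pos: [0.5804, 0.1345, 0.017]
tool_rot: [3.141, 0.05, -0.004]
ft_force: [0.3, 0.3, -0.5]
grip_width: 0.166
grip_force: 59.0
clock: 66.8
eef_pos: [0.5816, 0.1347, 0.0139]
tool_rot: [-3.141, -0.05, -0.001]
ft_force: [-0.4, 0.2, -0.2]
grip_width: 0.166
grip_force: 59.0
clock: 67.47
eef_pos: [0.5799, 0.1344, 0.0385]
tool_rot: [3.141, 0.05, -0.005]
ft_force: [-0.7, 0.3, 0.2]
grip_width: 0.297
grip_force: 0.0
clock: 68.13
eef_pos: [0.5348, 0.1729, 0.1557]
tool_rot: [-3.141, -0.047, -0.003]
ft_force: [0.4, 0.6, -0.6]
grip_width: 0.501
grip_force: 0.0
clock: 68.8
eef_pos: [0.4024, 0.243, 0.1548]
tool_rot: [3.141, 0.051, 0.001]
ft_force: [0.7, -0.1, 0.4]
grip_width: 0.5
grip_force: 0.0
(array([ -2.4,  -6.9, 147.8]), np.float64(-1.57), array([ 4.e-04,  1.e-04, -1.e+00]))
[0.40070996 0.09114549 0.01401179] [0.41135435 0.40663308 0.0214703 ] [0.40666843 0.2101835  0.01681015]
```

View pics/w10.png

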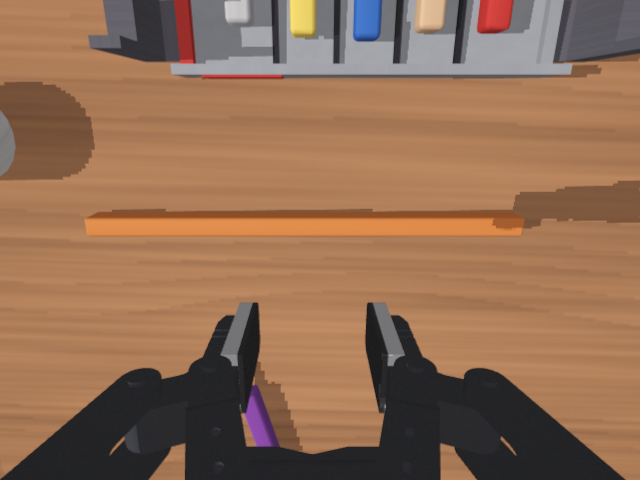

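The five instruments sit in their lanes (grips at v≈15 along the top) and the bar lies undisturbed at v≈225. Regrasping the bar at the same spot.

```bash
python3 -m creep '{"xyz":[[-1,-3.5,0],[-1.4,-3.4,0],[0,0,0],[0,0,0],[0,0,0],[0,0,0],[0,0,0],[0,0,0]],"spin":[0,0,-0.121,-0.121,-0.121,-0.121,-0.121,-0.121]}'
python3 -m creep '{"xyz":[[0,0,0],[0,0,0],[0,0,0],[0,0,0],[0,0,0],[0,0,0],[0,0,0],[0,0,0]],"spin":[-0.121,-0.121,-0.121,-0.121,-0.121,-0.121,-0.118,0]}'
python3 -m creep '{"xyz":[[0,0,0],[0,0,10],[0,0,20],[0,0,25],[0,0,25],[0,0,20],[0,0,10],[0,0,5]],"spin":[0,0,0,0,0,0,0,0]}'
python3 - <<'E'
from h import *
print(togo((.3998,.2498,.0055),.032))
E
```

```text
clock: 69.52
eef_pos: [0.4008, 0.2498, 0.1545]
tool_rot: [2.916, 1.169, -0.0]
ft_force: [-0.4, 0.5, -0.5]
grip_width: 0.496
grip_force: 0.0
clock: 70.18
eef_pos: [0.4007, 0.2497, 0.1544]
tool_rot: [-2.181, -2.261, 0.0]
ft_force: [0.4, 0.8, 0.4]
grip_width: 0.503
grip_force: 0.0
clock: 70.85
eef_pos: [0.3987, 0.249, 0.0372]
tool_rot: [-2.188, -2.252, 0.006]
ft_force: [-0.4, -0.5, 0.4]
grip_width: 0.5
grip_force: 0.0
(array([ 0.8,  1.3, 31.7]), np.float64(-0.003), array([-0.0016, -0.0035, -1.    ]))
```

```bash
python3 -m creep '{"xyz":[[0,-0.8,8],[0,0,10],[0,0,8],[0,0,3],[0,0,0],[0,0,0],[0,0,0],[0,0,0]],"spin":[0,0,0,0,0,0,0,0]}'
python3 -m creep '{"xyz":[[0,0,0],[0,0,0],[0,0,0],[0,0,0],[0,0,0],[0,0,0],[0,0,0],[0,0,0]],"spin":[0,0,0,0,0,0,0,0]}' 1 90
python3 -m creep '{"xyz":[[0,0,-2],[0,0,-5],[0,0,-8],[0,0,-15],[0,0,-20],[0,0,-25],[0,0,-18],[0,0,-8]],"spin":[0,0,0,0,0,0,0,0]}'
python3 - <<'E'
from h import *
print(togo((.5313,.214,.0555),.032), arm.state()['torque'])
d=cam('side');save(d,'s3.png')
E
```

```text
clock: 71.52
eef_pos: [0.4, 0.2501, 0.0112]
tool_rot: [2.186, 2.255, 0.002]
ft_force: [-0.2, -0.0, 1.1]
grip_width: 0.498
grip_force: 0.0
clock: 72.18
eef_pos: [0.3999, 0.25, 0.0112]
tool_rot: [2.186, 2.255, 0.001]
ft_force: [-1.8, -1.4, 5.5]
grip_width: 0.129
grip_force: 88.7
clock: 72.85
eef_pos: [0.4009, 0.2506, 0.1151]
tool_rot: [2.186, 2.255, 0.007]
ft_force: [1.1, 0.7, -2.3]
grip_width: 0.127
grip_force: 88.3
(array([-40.7, 128.9,  60.1]), np.float64(-0.001), array([ 0.0019,  0.0042, -1.    ])) [-0.03634323  0.02710032 -0.01965928]
```

View pics/s3.png

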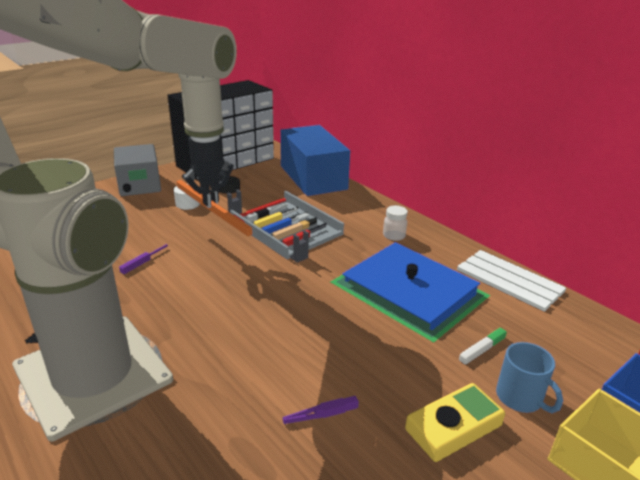

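```bash
python3 -m creep '{"xyz":[[-2,6,0],[-4,12,0],[-5,16,0],[-6,18,0],[-6,19,0],[-5,18,0],[-5,16,0],[-4,12,0]],"spin":[0,0,0,0,0,0,0,0]}'
python3 -m creep '{"xyz":[[-2,8,0],[-1,4,0],[0,1,0],[0,0,0],[0,0,0],[0,0,0],[0,0,0],[0,0,0]],"spin":[0,0,0,0,0,0,0,0]}'
python3 - <<'E'
from h import *
print(togo((.5313,.214,.0612),.032))
E
```

```text
clock: 73.57
eef_pos: [0.5186, 0.2149, 0.1092]
tool_rot: [-2.187, -2.254, 0.004]
ft_force: [0.2, -0.5, -2.2]
grip_width: 0.13
grip_force: 88.3
clock: 74.23
eef_pos: [0.5303, 0.2141, 0.1118]
tool_rot: [2.186, 2.256, 0.0]
ft_force: [0.3, -0.0, -2.4]
grip_width: 0.13
grip_force: 88.3
(array([-0.1,  1. , 50.6]), np.float64(-0.001), array([ 1.e-04,  2.e-04, -1.e+00]))
```

```bash
python3 -m creep '{"xyz":[[0,1,0],[0,0,4],[0,0,7],[0,0,8],[0,0,8],[0,0,7],[0,0,5],[0,0,4]],"spin":[0,0,0,0,0,0,0,0]}'
python3 -m creep '{"xyz":[[0,0,2],[0,0,1.5],[0,0,1],[0,0,1],[0,0,0.5],[0,0,0.5],[0,0,0],[0,0,0]],"spin":[0,0,0,0,0,0,0,0]}'
python3 -m creep '{"xyz":[[0,0,0.5],[0,0,0.5],[0,0,0],[0,0,0],[0,0,0],[0,0,0],[0,0,0],[0,0,0]],"spin":[0,0,0,0,0,0,0,0]}'
```

```text
clock: 74.9
eef_pos: [0.531, 0.2137, 0.0672]
tool_rot: [-2.186, -2.255, 0.002]
ft_force: [-0.4, -0.1, -2.4]
grip_width: 0.129
grip_force: 88.3
clock: 75.57
eef_pos: [0.5317, 0.2139, 0.0622]
tool_rot: [2.187, 2.256, 0.0]
ft_force: [0.2, -1.2, -2.0]
grip_width: 0.124
grip_force: 88.3
clock: 76.23
eef_pos: [0.5317, 0.2139, 0.0613]
tool_rot: [2.187, 2.256, 0.0]
ft_force: [-0.4, 1.1, -0.2]
grip_width: 0.128
grip_force: 88.6
```

```bash
python3 -m creep '{"xyz":[[0,0,0.5],[0,0,0],[0,0,0],[0,0,0],[0,0,0],[0,0,0],[0,0,0],[0,0,0]],"spin":[0,0,0,0,0,0,0,0]}'
python3 -m creep '{"xyz":[[0,0,0],[0,0,0],[0,0,0],[0,0,0],[0,0,0],[0,0,-3],[0,0,-8],[0,0,-15]],"spin":[0,0,0,0,0,0,0,0]}' 0.6
python3 -m creep '{"xyz":[[0,0,-20],[0,0,-25],[0,0,-25],[0,0,-25],[0,0,-20],[5,-15,0],[10,-25,0],[10,-30,0]],"spin":[0,0,0,0,0,0,0,0]}'
python3 -m creep '{"xyz":[[10,-30,0],[10,-25,0],[10,-15,0],[10,-8,0],[5,0,0],[0,0,0],[0,0,0],[0,0,0]],"spin":[0,0,0,0,0,0,0,0]}'
python3 - <<'E'
from h import *
t=cam('top'); s=cam('side')
i=np.hstack([cv2.resize(t['color'][150:250,165:320],(400,258)),cv2.resize(s['color'][170:270,210:365],(400,258))]); cv2.imwrite('pics/fin.png',i[...,::-1])
P=pts(t);H,S,V=cv2.split(cv2.cvtColor(t['color'],cv2.COLOR_RGB2HSV)); m=(H<16)&(S>180)&(V>130)&(P[...,0]>.5)&(P[...,0]<.56)&(P[...,2]>.055)
print(P[m].min(0),P[m].max(0)); x=P[m]; print(np.polyfit(x[:,1],x[:,2],1), arm.state()['clock'])
E
```

```text
clock: 76.9
eef_pos: [0.5317, 0.2139, 0.0612]
tool_rot: [2.187, 2.256, 0.0]
ft_force: [-3.1, -0.6, 5.6]
grip_width: 0.13
grip_force: 89.3
clock: 77.57
eef_pos: [0.5303, 0.2134, 0.0855]
tool_rot: [-2.186, -2.254, 0.005]
ft_force: [0.1, -0.5, -1.1]
grip_width: 0.403
grip_force: 0.0
clock: 78.23
eef_pos: [0.4613, 0.2367, 0.2031]
tool_rot: [2.188, 2.253, 0.003]
ft_force: [-0.2, 0.0, 0.3]
grip_width: 0.402
grip_force: 0.0
clock: 78.9
eef_pos: [0.3822, 0.2788, 0.2018]
tool_rot: [2.187, 2.255, 0.0]
ft_force: [-0.3, -0.2, 0.3]
grip_width: 0.4
grip_force: 0.0
[0.52191134 0.05650489 0.05549068] [0.54291397 0.37237592 0.07527503]
[0.00049827 0.06888898] 79.0
```

View pics/fin.png

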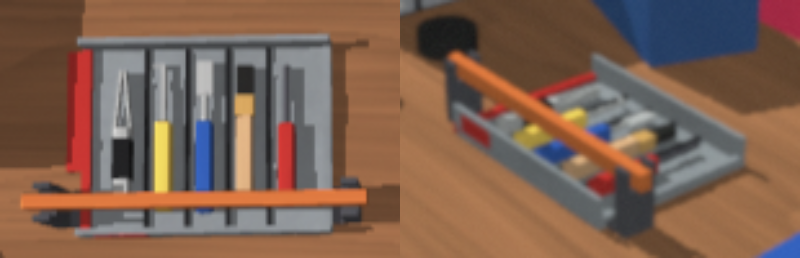

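The final view shows the bar level in both brackets and the five instruments in order in their lanes, tips away from the brackets. Handing in.

```bash
python3 -c "
from bench import arm
print(arm.job_done())"
```

```text
the job is handed in; nothing more can be done
None
```

The job is handed in at about 79 s on the robot clock: the lid is on the mat, all five instruments lie in order in their lanes with tips away from the brackets, and the bar is level in both brackets. The hand-in returned no verdict.

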